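# Present a milling ball to the silhouette gauge on its carrier

## Task

The reddish-brown agate milling ball is due for its wear check: take the cranked lifter by its black grip, slide the blade fully in under the carrier on which that ball sits, lift the carrier and bring it to the silhouette gauge, keeping it level so that the loose ball stays in its seat. Finish holding it there, still and level, with the ball in front of the lens on its axis, midway between the lens and the lit panel; nothing is put down, and the program ends while the gripper still holds the lifter with the carrier on it. The gripper must not touch the carrier or the clean ball, nothing may bump the gauge, and everything else on the bench stays where it is.

Things in the scene. Friction and masses are not known exactly. Their poses are not given: they have to be found in the camera images.
- lifter_grip (a point): Centre of the lifter's grip. Cranked grey steel lifter with black handle, loose, about 0.17 kg, standing on its blade. The grip is a straight level bar, 84 mm long (x), 18 mm wide (y), 24 mm high (z), its centre 80 mm above the blade's underside. x points along the lifter from the handle to the blade tip, y left, z up. Take it across its 18 mm width, from above.
- lifter_blade (a point): Middle of the upper face of the lifter's flat blade, 75 mm ahead (+x) of the grip's centre and 77 mm below it; axes as the grip's. The blade reaches from 47 mm behind to 47 mm ahead of this point, 54 mm wide (the last 16 mm at the tip 42 mm), 3 mm thick. A steel neck, 30 mm wide at most, climbs to the grip at 46 to 59 mm behind this point.
- lifter: The lifter; origin at the middle of the underside of the blade, 3 mm below the blade point; axes as the grip's.
- carrier_agate: Dark blue aluminium carrier with the agate ball, loose, about 0.09 kg: plate 84 x 84 x 8 mm, its top 20 mm up, on two black runners (8 mm wide, 12 mm high) along x at its left and right edges; between them, under the plate, a tunnel 68 mm wide (y), 12 mm high, open at both ends. Origin below the middle at the runners' undersides; x along the runners, at the start roughly away from the robot; z up.
- carrier_agate_seat (a point): Where the centre of the ball lies when it sits in the carrier's seat, a round hole 16 mm across in the middle of the plate: on the carrier's z axis, 32.7 mm above its origin.
- agate_ball_center (a point): Centre of the agate milling ball: reddish brown, 30 mm across, about 0.04 kg, loose, sitting in the hole of its carrier; it would roll out if the carrier were tipped more than about 30 degrees.
- carrier_white: The other carrier, identical, with the white ball; to be left alone. The two carriers may stand either way round.
- white_ball_center (a point): Centre of the white ceramic ball, 30 mm across, on the other carrier; to be left alone.
- gauge_point (a point): Measuring point of the silhouette gauge: on the lens axis, midway between lens and lit panel, 160 mm above the bench. y is the lens axis and points to the lens, z up, x roughly away from the robot. The gap is 180 mm long: lens front (52 mm across) at y = +90 mm, lit panel's face (92 x 92 mm, centred on the axis) at y = -90 mm. The gap is open from the robot's side, from above and behind.
- gauge: The silhouette gauge, fixed to the bench; origin on the bench 160 mm below the measuring point, same axes. Grey camera housing (60 mm along x and z) behind the lens to y = +178 mm; lit panel 15 mm thick with a black rim, on a post; base plate 90 mm along x, from y = -120 to +180 mm, 12 mm high.
- flask: Round-bellied glass flask with a red stopper, 77 mm across, 200 mm high, loose bystander; origin at the centre of its underside.
- dropper: Brown dropper bottle with red bulb, 38 mm across, 107 mm high, loose bystander; origin at the centre of its underside.
- tape: Roll of blue tape, 55 mm across, 19 mm high, loose bystander; origin at the centre of its underside.
- agate_ball: The agate ball as a body; its origin lies on its surface and turns with it, so use the centre point above.

How it is judged:
By the outcome, as a careful person would: the job done as asked, in the order asked, and still so for the second after the job is handed in, while the arm keeps its last pose, push and grip.
It also fails if it takes over 61 s, if anything falls off the work surface, if the arm or the gripper's body presses on something with over 40 N, if the wrist force passes 120 N, or if a joint passes its speed limit or range.

## Robot

A 6-joint arm with a two-finger parallel gripper is mounted at the origin on the work surface; the furniture and walls round the work are solid. World frame = base frame: x ahead of the robot, y to its left, z up, the work surface at z = 0. Lengths are in m, angles in rad, forces in N, time in s.
With the tool pointing down it reaches from about 0.35 to 0.775 m from the base axis. Payload 7.3 kg.
Tool frame: the origin (TCP) lies midway between the tips of the shut fingers; the grasp point (between the pads) lies 19 mm behind it (robot.tcp_to_grasp is the distance from the TCP to the grasp point, in m); x points along the fingers, z is the direction in which the jaws open and shut, and the axes are right-handed (so a half turn about x gives the same grasp; the last joint's range is limited). The gripper opens to 92 mm and grips with 3 to 60 N. Pads are 19 mm wide; open, the fingers measure 130 mm over their backs; the gripper's body (75 mm by 190 mm) begins 47 mm behind the grasp point.
Start: joints at [-0.146, 0.342, 1.524, -0, 1.275, -0.146], TCP at [0.525, 0, 0.227] pointing down, gripper open.
Joint ranges: [-2.53, 2.53], [-0.77, 2.02], [0.04, 2.7], [-1, 4.14], [0.28, 2.66], [-3.11, 3.11]. Speed limits (rad/s): [2.57, 2.57, 3.14, 3.14, 3.14, 3.14].

## Interface

Orientations are given as [roll, pitch, yaw] about the fixed x, y, z axes, in that order (R = Rz(yaw) Ry(pitch) Rx(roll)).
In Python, from cell import robot gives the robot as it stands.
- The arm moves only by the tool move_arm, never from a script. Its argument "deltas" is a list of rows, each an object with "dp": the shift along the tool's x, y, z in m, a list of three; "turn": the turn, a rotation vector about the tool's x, y, z in degrees, a list of three. A call has 1 to 10 rows; each row is the pose to reach, as a shift and turn from the pose commanded when the call began, along the tool's axes at that moment; what a row does not reach only later rows make up. A row lasts 1/10 s, in which the tool goes at most 50 mm and 8.59 degrees, less where a joint would pass 70% of its speed; a pose out of reach is approached as far as the arm can. A call with a gripper value outside its range is refused whole. "hand" is the finger opening in m, from 0 to 0.0918, set as the call begins (left out, the last holds). The fingers move at their own pace and stop on an object; "squeeze" is the grip in N (left out, the last holds). Time passes only in rows, so rows that repeat a pose let the fingers close. It gives the time, the measured TCP pose, the force and the opening at its end, in the units of the state.
- robot.observe(): the state, without advancing time (a new reading comes with each control period).
- robot.read_camera(name): name is "scene" or "side" or "wrist"; returns (picture, depth): 400x640x3 uint8, red, green, blue; 400x640 float32, m along the optical axis (not along the pixel's ray), 0 where there is no reading.
- robot.camera_info(name): a dict with "fx", "fy", "cx", "cy" (pixels), "R" (3x3) and "t" (3): a world point X has camera coordinates R X + t. Camera axes: x right, y down, z forward; pixel columns grow to the right and rows downward; lengths in m; the calibration is good to about 2 mm. A picture is of the moment at which its call begins: read the wrist's pose just before it. camera_info takes no time and is no camera call; for the wrist camera it gives the pose at the moment of the call.
- robot.hand_in(): hands the job in, once; it reports no verdict.
The state is a dict: "time": time; "qpos": joint angles; "qvel": joint speeds; "joint_efforts": joint torques, N m; "tool_pos": TCP position; "tool_rot": TCP orientation; "contact_force": force on the tool from outside, world axes, zero at the start; "torque": the same for the moment, N m; "opening": finger opening in m.
Only numpy, scipy, OpenCV 4.12 (cv2) and the standard library are available. Lean on these libraries where they do the work, as an engineer would, in place of code of your own. Each camera call takes 0.05 s, during which the arm holds its last target.

## Working session

There is one attempt and no reset: what is moved stays moved. The work goes in short steps, Python scripts to look and compute and a tool call to move; the robot and the scene stay as the last step left them, time stands still between calls to the robot, and variables do not carry over. Pictures are saved under pics/ and viewed, and the job is handed in when it is done.

Besides the shell and the picture viewer there is one more tool, called after "Call:" by a JSON object that holds its "fn" and its "kwargs". move_arm: Moves the arm, as the interface text tells. Its arguments: {"type":"object","properties":{"deltas":{"type":"array"},"hand":{"type":"number"},"squeeze":{"type":"number"}},"required":["deltas"]}

```bash
mkdir -p pics; ls; python3 - <<'E'
from cell import robot
import cv2,numpy as np
s=robot.observe();print(s)
for n in["scene","side","wrist"]:
    i=robot.camera_info(n);p,d=robot.read_camera(n)
    cv2.imwrite(f"pics/{n}0.png",p[:,:,::-1]);np.savez(f"pics/{n}0.npz",p=p,d=d,**i)
    print(n,i)
E
```

```text
pics
{'time': 0.0, 'qpos': array([-1.46004087e-01,  3.42700336e-01,  1.52501892e+00, -1.06429373e-05,
        1.27537210e+00, -1.46003340e-01]), 'qvel': array([-0.00088312,  0.00092953,  0.00071221, -0.00204418, -0.00035301,
       -0.0003836 ]), 'joint_efforts': array([ 7.61924657e-04, -4.31245601e+01, -2.44219762e+01,  7.17750052e-02,
        5.59406646e-02, -1.04314388e-04]), 'tool_pos': array([5.24599358e-01, 7.57539461e-05, 2.26055908e-01]), 'tool_rot': array([3.00237992, 1.56929759, 3.00238228]), 'contact_force': array([0.09766466, 1.02048478, 0.22701318]), 'torque': array([0.04316029, 0.0295735 , 0.01476075]), 'opening': 0.09185454167359132}
scene {'fx': 428.8370911890469, 'fy': 428.8370911890469, 'cx': 320.3460056993174, 'cy': 187.64554096439983, 'R': array([[ 0.61571418, -0.78779303, -0.01667893],
       [-0.6037661 , -0.45807193, -0.65240831],
       [ 0.50632257,  0.41176722, -0.75768411]]), 't': array([-0.37678584,  0.3436522 ,  1.21020894])}
side {'fx': 492.34144934262906, 'fy': 492.34144934262906, 'cx': 325.0621682841815, 'cy': 199.80837432702415, 'R': array([[ 0.99890496,  0.0467693 ,  0.00123222],
       [ 0.02847347, -0.58681992, -0.80921668],
       [-0.0371234 ,  0.80836564, -0.58750902]]), 't': array([-0.4872181 ,  0.02015562,  1.46244748])}
wrist {'fx': 335.60074381487584, 'fy': 335.60074381487584, 'cx': 317.7448362834578, 'cy': 197.7809753356286, 'R': array([[ 9.99997871e-01,  6.52961572e-04, -1.95737591e-03],
       [ 1.13749588e-03, -9.65898800e-01,  2.58917388e-01],
       [-1.72156394e-03, -2.58919064e-01, -9.65897487e-01]]), 't': array([-0.52362193, -0.03298926,  0.39104751])}
```

View pics/scene0.png

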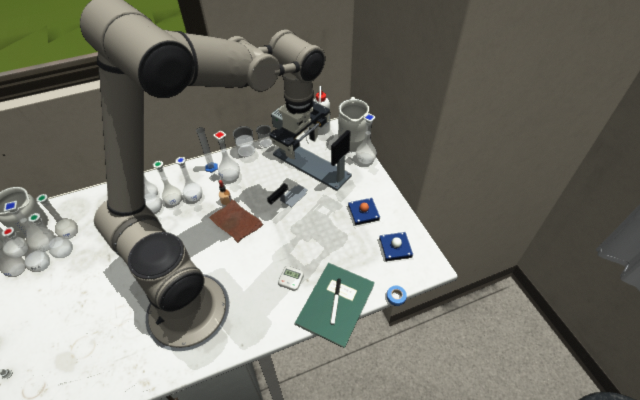

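View pics/side0.png

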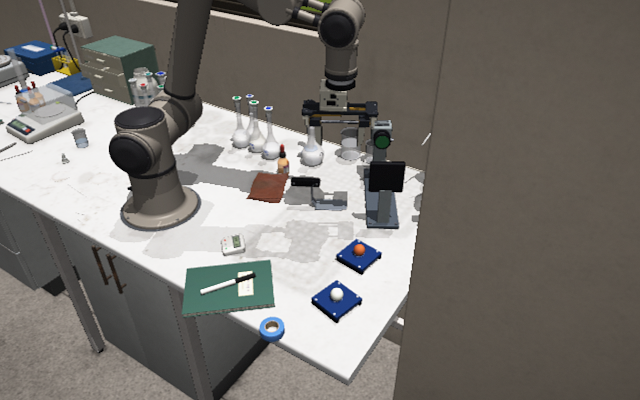

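View pics/wrist0.png

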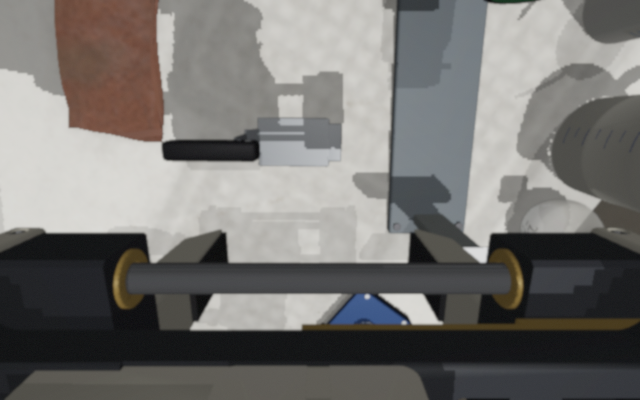

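The scene shows the lifter near (280,193), the agate carrier near (364,209), the white carrier near (396,245) and the gauge from about (275,150) to (345,180). I'll enlarge these and deproject them.

```bash
cat > h.py <<'E'
import numpy as np,cv2
def load(f): 
    z=np.load(f"pics/{f}.npz"); return z
def pt(z,u,v,d=None,zw=None):
    r=np.array([(u-z['cx'])/z['fx'],(v-z['cy'])/z['fy'],1.]); R=z['R'];t=z['t']
    C=-R.T@t; w=R.T@r
    if zw is not None: s=(zw-C[2])/w[2]
    else: s=z['d'][int(round(v)),int(round(u))] if d is None else d
    return C+s*w
def cloud(z):
    v,u=np.mgrid[0:400,0:640]; d=z['d']
    r=np.stack([(u-z['cx'])/z['fx'],(v-z['cy'])/z['fy'],np.ones_like(d)],-1)*d[...,None]
    return (r-z['t'])@z['R']
def proj(z,X):
    c=z['R']@np.asarray(X)+z['t']; return z['fx']*c[0]/c[2]+z['cx'],z['fy']*c[1]/c[2]+z['cy']
def crop(z,u0,v0,u1,v1,k,f):
    cv2.imwrite(f"pics/{f}.png",cv2.resize(np.ascontiguousarray(z['p'][v0:v1,u0:u1,::-1]),None,fx=k,fy=k,interpolation=cv2.INTER_CUBIC))
E
python3 - <<'E'
from h import *
z=load('scene0');crop(z,260,90,420,270-60,5,'c1') ; crop(z,330,180,430,270,6,'c2')
z=load('side0');crop(z,280,100,420,230,5,'c3');crop(z,300,230,400,330,6,'c4')
E
```

```text
(no output)
```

View pics/c1.png

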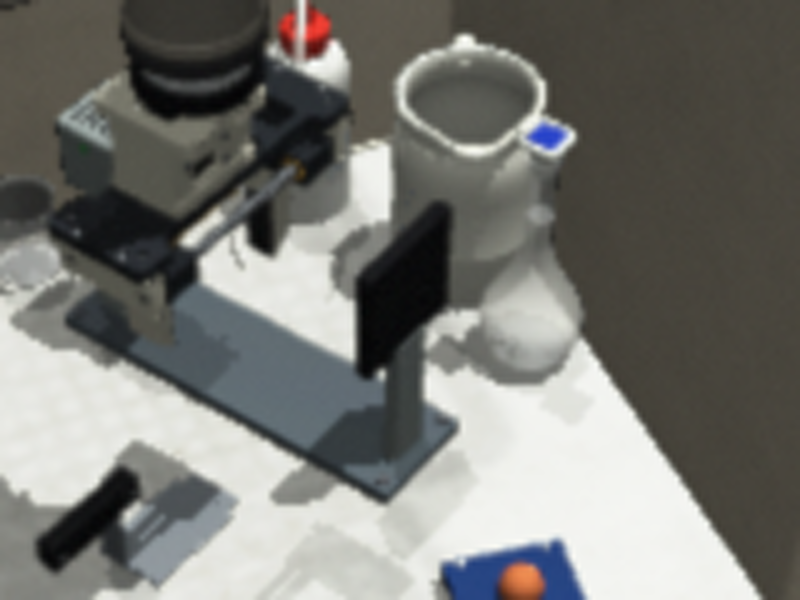

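View pics/c2.png

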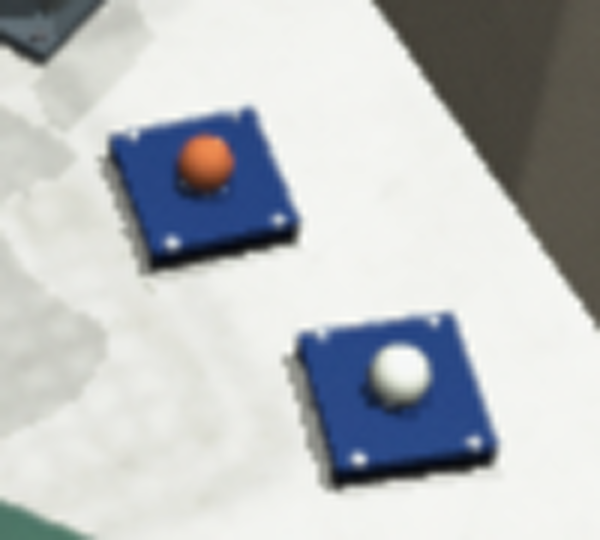

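View pics/c3.png

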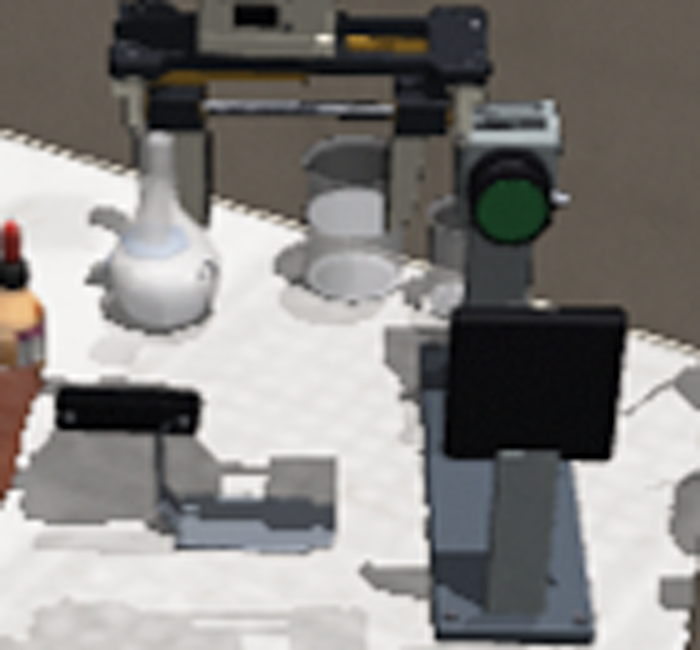

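View pics/c4.png

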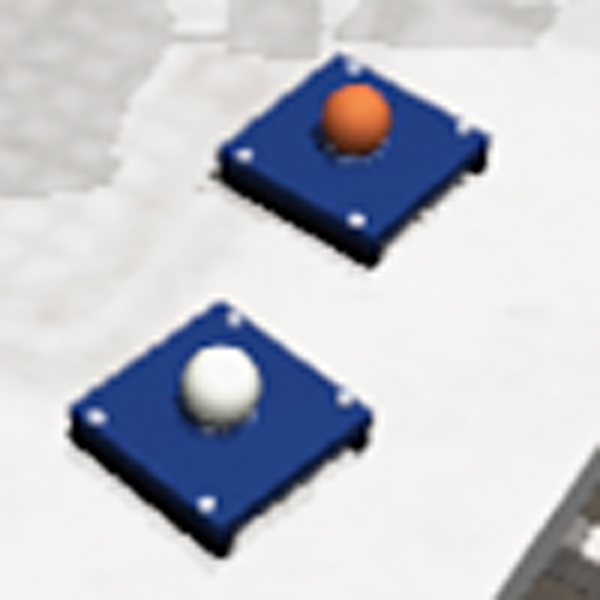

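The carriers are turned about 45°. In side crop c4 the tunnel mouth is on the lower-right edge and the runner on the lower-left, so the tunnel runs from upper-left to lower-right. Next I'll fit the poses from the depth clouds.

```bash
python3 - <<'E'
from h import *
for n in['scene0','side0']:
    z=load(n);X=cloud(z);p=z['p'].astype(int);r,g,b=p[...,0],p[...,1],p[...,2];ok=z['d']>0
    print(n)
    blue=(b>r+40)&(b>g+25)&ok&(X[...,2]>0.012)&(X[...,2]<.03)
    k,lab,st,ce=cv2.connectedComponentsWithStats(blue.astype(np.uint8))
    for i in range(1,k):
        if st[i,4]<150: continue
        q=X[lab==i]; (c,s,a)=cv2.minAreaRect((q[:,:2]*1000).astype(np.float32))
        print('blue',ce[i].round(),c,s,a,np.median(q[:,2]))
    for nm,m in[('agate',(r>g+50)&(r>130)&(X[...,2]>.02)&(X[...,2]<.06)&(X[...,0]>.5)&ok)]:
        q=X[m]; A=np.c_[2*q,np.ones(len(q))]; s=np.linalg.lstsq(A,(q**2).sum(1),rcond=None)[0]
        print(nm,len(q),s[:3],np.sqrt(s[3]+s[:3]@s[:3]),q.mean(0))
    dark=(r<70)&(g<70)&(b<70)&ok&(X[...,2]>.06)&(X[...,2]<.12)&(X[...,0]>.3)&(X[...,0]<.56)&(X[...,1]>0)&(X[...,1]<.2)
    k,lab,st,ce=cv2.connectedComponentsWithStats(dark.astype(np.uint8))
    for i in range(1,k):
        if st[i,4]<30: continue
        q=X[lab==i]; print('dark',ce[i].round(),st[i],cv2.minAreaRect((q[:,:2]*1000).astype(np.float32)),q[:,2].min(),q[:,2].max(),q.mean(0))
    # gauge base top
    m=(abs(X[...,2]-.012)<.004)&ok&(X[...,0]>.5)&(X[...,0]<.85)&(X[...,1]>-.15)&(X[...,1]<.35)&(r<140)&(b<170)
    k,lab,st,ce=cv2.connectedComponentsWithStats(m.astype(np.uint8))
    for i in range(1,k):
        if st[i,4]<100: continue
        q=X[lab==i]; print('base',ce[i].round(),st[i],cv2.minAreaRect((q[:,:2]*1000).astype(np.float32)),np.median(q[:,2]))
    m=(X[...,2]>.115)&(X[...,2]<.21)&ok&(X[...,0]>.5)&(X[...,0]<.8)&(X[...,1]>-.1)&(X[...,1]<.1)&(r<60)&(b<60)
    q=X[m]; print('panel',len(q),q.min(0),q.max(0),cv2.minAreaRect((q[:,:2]*1000).astype(np.float32)))
E
```

```text
scene0
blue [364. 210.] (583.1865234375, -202.841064453125) (87.54653930664062, 83.93592834472656) 52.37856674194336 0.019088108397220627
blue [395. 245.] (530.6920166015625, -358.23468017578125) (86.86872100830078, 84.3951644897461) 46.26626205444336 0.018984781925048155
blue [396. 295.] (390.5120849609375, -445.85076904296875) (52.821529388427734, 52.160499572753906) 40.31661605834961 0.017953234642888085
agate 43 [ 0.58359221 -0.20384019  0.03821748] 0.010044458634332712 [ 0.58228811 -0.20491242  0.04141928]
dark [277. 194.] [267 184  21  20 170] ((427.63519287109375, 28.28229522705078), (21.82430076599121, 82.11666870117188), 87.49933624267578) 0.06391995598137717 0.0962466498631885 [0.42426256 0.02694611 0.08560507]
base [314. 166.] [272 146  80  43 991] ((649.904296875, 74.41397094726562), (95.08271789550781, 307.2730712890625), 0.8968071937561035) 0.011363768942930317
panel 413 [ 0.60299391 -0.07740079  0.11520415] [ 0.79952421 -0.04398693  0.20945702] ((701.8822021484375, -57.70729064941406), (26.649730682373047, 197.33151245117188), 86.15776062011719)
side0
blue [74. 83.] (-
[... 487 characters left out ...]
965088 0.020147665026944445
agate 76 [ 0.58481239 -0.20343417  0.03992677] 0.010482708277939621 [ 0.58454417 -0.20614833  0.04341626]
dark [305. 182.] [291 177  29  10 240] ((428.39532470703125, 29.456710815429688), (22.97618865966797, 82.20309448242188), 88.16802215576172) 0.07057093916840264 0.09747696054606483 [0.42909707 0.02649034 0.08554567]
base [378. 207.] [364 168  35  60 685] ((649.8831176757812, 74.66046905517578), (87.79231262207031, 304.1777648925781), 0.7609654068946838) 0.013423085572606835
panel 1023 [ 0.60682479 -0.06718193  0.11722643] [ 0.69718747 -0.04457395  0.20996933] ((652.1487426757812, -57.33491516113281), (90.19163513183594, 21.778797149658203), 3.4010555744171143)
```

```bash
python3 - <<'E'
from h import *
from scipy.spatial.transform import Rotation as Ro
print(Ro.from_euler('xyz',[3.00237992, 1.56929759, 3.00238228]).as_matrix().round(3))
z=load('wrist0');X=cloud(z);p=z['p'].astype(int);ok=z['d']>0
r,g,b=p[...,0],p[...,1],p[...,2]
crop(z,150,60,350,200,4,'w1');crop(z,370,0,500,240,3,'w2')
m=(X[...,2]>.085)&(X[...,2]<.1)&ok; m[:,:150]=0;m[:,270:]=0;m[200:]=0;m[:120]=0
q=X[m];print(len(q),cv2.minAreaRect((q[:,:2]*1000).astype(np.float32)),np.median(q[:,2]))
c=q[:,:2]-q[:,:2].mean(0);u,s,v=np.linalg.svd(c,full_matrices=False);print(q.mean(0),np.degrees(np.arctan2(v[0,1],v[0,0])))
for uv in[(258,118),(341,125),(341,159),(331,165),(260,165)]:
    print(uv,pt(z,*uv,zw=.003),pt(z,*uv))
m=(abs(X[...,2]-.012)<.005)&ok&(r<140); m[:,:380]=0;m[240:]=0;m[:,500:]=0
q=X[m];print(len(q),cv2.minAreaRect((q[:,:2]*1000).astype(np.float32)),np.median(q[:,2]))
for k in range(0,235,20):
    us=np.where(m[k])[0]
    if len(us)>5: print(k,us.min(),us.max(),pt(z,us.min()-.5,k,zw=.012),pt(z,us.max()+.5,k,zw=.012))
E
```

```text
[[-0.001 -0.     1.   ]
 [ 0.     1.     0.   ]
 [-1.     0.    -0.001]]
1977 ((428.4049377441406, 33.15081787109375), (18.384130477905273, 83.09227752685547), 89.77136993408203) 0.09272528388325768
[0.42926924 0.033819   0.09239941] -0.7447412300932855
(258, 118) [0.45734015 0.05878024 0.003     ] [0.45766474 0.05883328 0.004852  ]
(341, 125) [0.54950687 0.05125441 0.003     ] [0.54951344 0.05124959 0.00290031]
(341, 159) [0.55021416 0.01321252 0.003     ] [0.55028953 0.01304795 0.00188697]
(331, 165) [0.53885468 0.00627903 0.003     ] [0.53891298 0.00602434 0.00146569]
(260, 165) [0.45724971 0.00619922 0.003     ] [0.45742169 0.00636209 0.00397991]
18537 ((648.9873657226562, 51.39771270751953), (89.54486846923828, 246.72821044921875), 0.6754998564720154) 0.012932462135703218
0 397 482 [0.60180832 0.17328609 0.012     ] [0.68721053 0.17329548 0.012     ]
20 396 484 [0.60190719 0.15526531 0.012     ] [0.6915228  0.15528363 0.012     ]
40 395 482 [0.60200887 0.13673322 0.012     ] [0.69187444 0.13676033 0.012     ]
60 395 480 [0.60314985 0.11766817 0.012     ] [0.6922362  0.11770396 0.012     ]
80 394 478 [0.60327264 0.09804608 0.012     ] [0.69260852 0.09809117 0.012     ]
100 393 476 [0.60339907 0.07784252 0.012     ] [0.69299188 0.07789723 0.012     ]
120 392 474 [0.6035293  0.05703123 0.012     ] [0.69338676 0.05709591 0.012     ]
140 391 472 [0.60366351 0.03558439 0.012     ] [0.6937937  0.03565941 0.012     ]
160 390 470 [0.60380189 0.01347243 0.012     ] [0.69421327 0.01355817 0.012     ]
180 389 467 [ 0.60394462 -0.00933608  0.012     ] [ 0.69351281 -0.00924042  0.012     ]
200 389 465 [ 0.60524437 -0.0328732   0.012     ] [ 0.6939413  -0.03276751  0.012     ]
220 388 463 [ 0.6054152  -0.05717713  0.012     ] [ 0.69438374 -0.05705977  0.012     ]
```

View pics/w1.png

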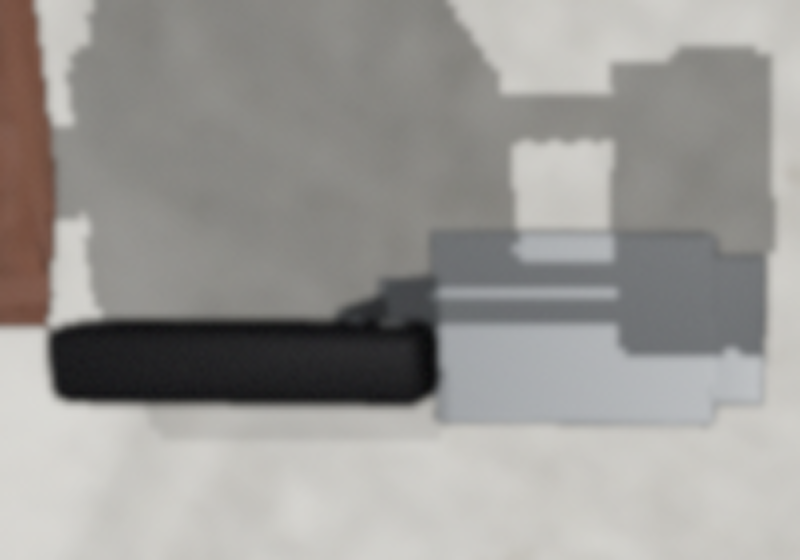

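View pics/w2.png

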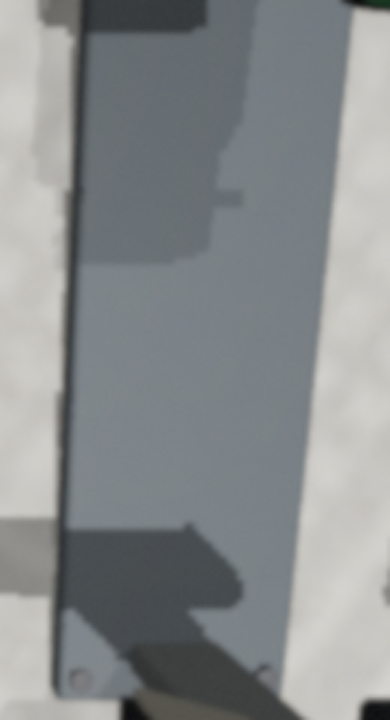

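Lifter: grip at (0.428, 0.033), top 0.0925 (expected 0.092), yaw about -0.6°; blade centre (0.503, 0.032). Gauge: about (0.6486, 0.045), yaw about 1°. Both match the given sizes. Moving above the grip with a 90° turn.

Call:
{"fn": "move_arm", "kwargs": {"deltas": [{"dp":[0,0.003,-0.01],"turn":[8.5,0,0]},{"dp":[0,0.007,-0.02],"turn":[17,0,0]},{"dp":[0,0.01,-0.03],"turn":[25.5,0,0]},{"dp":[0,0.014,-0.04],"turn":[34,0,0]},{"dp":[0,0.017,-0.05],"turn":[42.5,0,0]},{"dp":[0,0.02,-0.06],"turn":[51,0,0]},{"dp":[0,0.024,-0.07],"turn":[59.5,0,0]},{"dp":[0,0.027,-0.08],"turn":[68,0,0]},{"dp":[0,0.03,-0.09],"turn":[76.5,0,0]},{"dp":[0,0.033,-0.096],"turn":[85,0,0]}]}}

```text
time: 1.15
tool_pos: [0.4282, 0.0332, 0.2266]
tool_rot: [-1.704, 1.57, 3.089]
contact_force: [-0.6, 0.2, 0.3]
opening: 0.0915
```

Call:
{"fn": "move_arm", "kwargs": {"deltas": [{"dp":[0,0,0],"turn":[5.5,0,0]},{"dp":[0.02,0,0],"turn":[5.5,0,0]},{"dp":[0.04,0,0],"turn":[5.5,0,0]},{"dp":[0.05,0,0],"turn":[5.5,0,0]},{"dp":[0.05,0,0],"turn":[5.5,0,0]}]}}

```text
time: 1.65
tool_pos: [0.4281, 0.0331, 0.1756]
tool_rot: [-1.662, 1.568, 3.042]
contact_force: [0.5, 0.1, 0.6]
opening: 0.0921
```

```bash
cat > snap.py <<'E'
from cell import robot
import cv2,numpy as np,sys
from scipy.spatial.transform import Rotation as Ro
def snap(n,f):
    i=robot.camera_info(n);p,d=robot.read_camera(n)
    cv2.imwrite(f"pics/{f}.png",p[:,:,::-1]);np.savez(f"pics/{f}.npz",p=p,d=d,**i)
def st():
    s=robot.observe();R=Ro.from_euler('xyz',s['tool_rot']).as_matrix()
    print(round(s['time'],2),'tcp',s['tool_pos'].round(4),'open',round(s['opening'],4),'F',s['contact_force'].round(1),'q',s['qpos'].round(2));print(R.round(4).tolist());return s,R
E
python3 - <<'E'
from snap import *
st();snap('wrist','wrist1')
E
```

```text
1.65 tcp [0.4281 0.0331 0.1756] open 0.0921 F [0.5 0.1 0.6] q [-0.1   0.22  1.85 -0.    1.07  1.48]
[[-0.003, 1.0, -0.0087], [0.0003, -0.0087, -1.0], [-1.0, -0.003, -0.0003]]
```

View pics/wrist1.png

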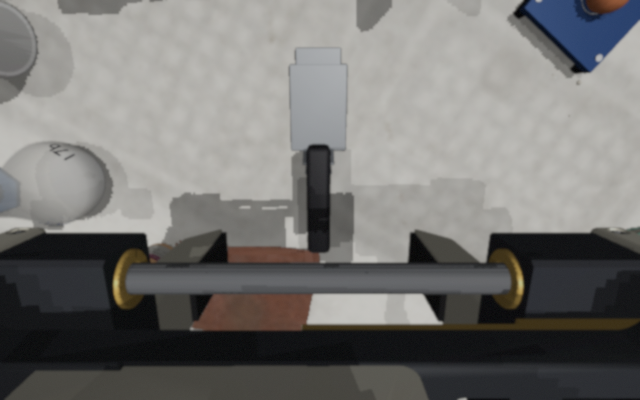

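The lifter is centred between the fingers (blade u about 318, handle 307–330). Descending and gripping.

Call:
{"fn": "move_arm", "kwargs": {"deltas": [{"dp":[0.02,0,0],"turn":[0,0,0]},{"dp":[0.045,0,0],"turn":[0,0,0]},{"dp":[0.07,0,0],"turn":[0,0,0]},{"dp":[0.09,0,0],"turn":[0,0,0]},{"dp":[0.105,0,0],"turn":[0,0,0]},{"dp":[0.114,0,0],"turn":[0,0,0]},{"dp":[0.114,0,0],"turn":[0,0,0]}]}}

```text
time: 2.4
tool_pos: [0.4291, 0.033, 0.0625]
tool_rot: [-1.657, 1.57, 3.046]
contact_force: [0.7, -0.5, -0.1]
opening: 0.0922
```

Call:
{"fn": "move_arm", "kwargs": {"deltas": [{"dp":[0,0,0],"turn":[0,0,0]},{"dp":[0,0,0],"turn":[0,0,0]},{"dp":[0,0,0],"turn":[0,0,0]},{"dp":[0,0,0],"turn":[0,0,0]},{"dp":[0,0,0],"turn":[0,0,0]},{"dp":[0,0,0],"turn":[0,0,0]},{"dp":[0,0,0],"turn":[0,0,0]},{"dp":[0,0,0],"turn":[0,0,0]}], "hand": 0.0, "squeeze": 25}}

```text
time: 3.2
tool_pos: [0.429, 0.033, 0.0627]
tool_rot: [-1.782, 1.571, 2.921]
contact_force: [0.4, 0.1, 0.1]
opening: 0.0323
```

Call:
{"fn": "move_arm", "kwargs": {"deltas": [{"dp":[0,0,0],"turn":[0,0,0]},{"dp":[0,0,0],"turn":[0,0,0]},{"dp":[0,0,0],"turn":[0,0,0]},{"dp":[0,0,0],"turn":[0,0,0]},{"dp":[0,0,0],"turn":[0,0,0]}], "hand": 0.0, "squeeze": 60}}

```text
time: 3.7
tool_pos: [0.429, 0.033, 0.0627]
tool_rot: [0.453, 1.571, -1.127]
contact_force: [0.5, -0.3, -1.0]
opening: 0.0175
```

```bash
python3 - <<'E'
from snap import *
st();snap('wrist','wrist2')
E
```

```text
3.7 tcp [0.429  0.033  0.0627] open 0.0175 F [ 0.5 -0.3 -1. ] q [-0.1   0.4   1.99 -0.    0.75  1.48]
[[0.0, 1.0, -0.0087], [-0.0, -0.0087, -1.0], [-1.0, 0.0, 0.0]]
```

Call:
{"fn": "move_arm", "kwargs": {"deltas": [{"dp":[-0.005,0,0],"turn":[0,0,0]},{"dp":[-0.015,0,0],"turn":[0,0,0]},{"dp":[-0.027,0,0],"turn":[0,0,0]},{"dp":[-0.037,0,0],"turn":[0,0,0]},{"dp":[-0.04,0,0],"turn":[0,0,0]},{"dp":[-0.04,0,0],"turn":[0,0,0]}]}}

```text
time: 4.35
tool_pos: [0.4293, 0.033, 0.1034]
tool_rot: [1.476, 1.569, -0.103]
contact_force: [-0.5, 0.2, -2.3]
opening: 0.0175
```

Call:
{"fn": "move_arm", "kwargs": {"deltas": [{"dp":[0,0,0.006],"turn":[2,0,0]},{"dp":[0,0.001,0.018],"turn":[6,0,0]},{"dp":[0,0.002,0.034],"turn":[11,0,0]},{"dp":[0,0.003,0.05],"turn":[16,0,0]},{"dp":[0,0.004,0.066],"turn":[21,0,0]},{"dp":[0,0.005,0.082],"turn":[26,0,0]},{"dp":[0,0.006,0.098],"turn":[31,0,0]},{"dp":[0,0.006,0.11],"turn":[35,0,0]},{"dp":[0,0.006,0.117],"turn":[37,0,0]},{"dp":[0,0.006,0.119],"turn":[37.5,0,0]}]}}

```text
time: 5.35
tool_pos: [0.4337, -0.0867, 0.1023]
tool_rot: [-1.292, 1.57, 2.755]
contact_force: [0.8, 0.1, -1.5]
opening: 0.0173
```

Call:
{"fn": "move_arm", "kwargs": {"deltas": [{"dp":[0,0,0],"turn":[0,0,0]},{"dp":[0,0,0],"turn":[0,0,0]},{"dp":[0,0,0],"turn":[0,0,0]}]}}

```text
time: 5.65
tool_pos: [0.4339, -0.0856, 0.1027]
tool_rot: [-2.373, 1.571, 1.677]
contact_force: [-0.4, 0.2, -1.1]
opening: 0.0179
```

```bash
python3 - <<'E'
from snap import *
st();snap('wrist','wrist3');snap('side','side3');snap('scene','scene3')
from h import *
crop(load('side3'),260,150,400,290,4,'s3');crop(load('scene3'),270,130,430,250,5,'sc3')
E
```

```text
5.65 tcp [ 0.4339 -0.0856  0.1027] open 0.0179 F [-0.4  0.2 -1.1] q [-0.37  0.35  1.91  0.    0.88  1.86]
[[-0.0, 0.7887, -0.6148], [0.0001, -0.6148, -0.7887], [-1.0, -0.0001, -0.0001]]
```

View pics/wrist3.png

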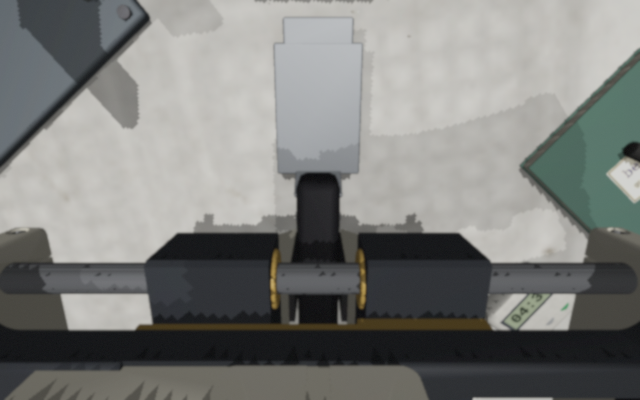

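View pics/s3.png

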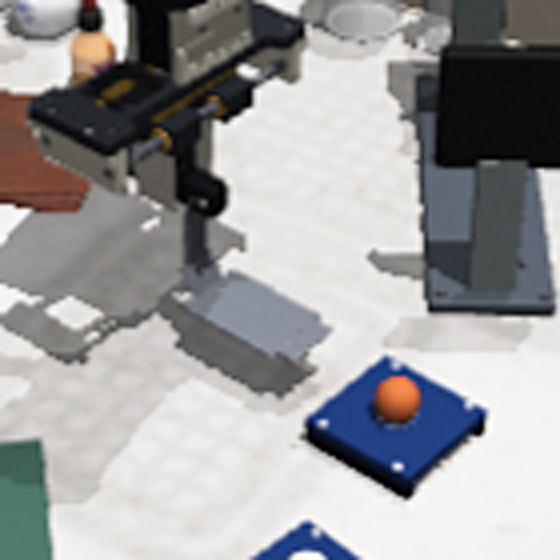

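View pics/sc3.png

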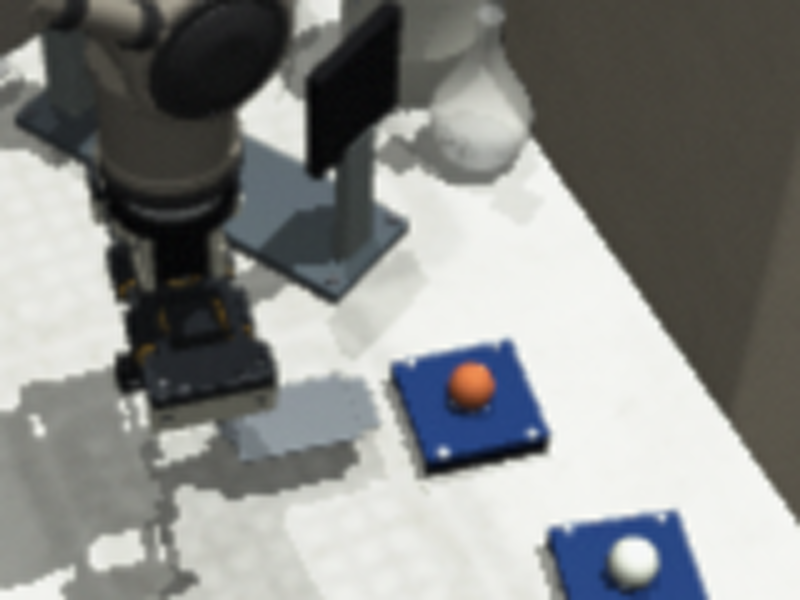

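```bash
cat > blade.py <<'E'
from h import *
def plane(q):
    c=q.mean(0);u,s,v=np.linalg.svd(q-c,full_matrices=False);n=v[2]*np.sign(v[2][2]);return c,n
def blade(f,yaw,ctr,zlo,zhi,r=.055):
    z=load(f);X=cloud(z);p=z['p'].astype(int);ok=(z['d']>0)
    m=ok&(np.hypot(X[...,0]-ctr[0],X[...,1]-ctr[1])<r)&(X[...,2]>zlo)&(X[...,2]<zhi)
    q=X[m];c,n=plane(q)
    for _ in range(3):
        q=q[abs((q-c)@n)<.002+0*_];c,n=plane(q)
    d=np.array([np.cos(yaw),np.sin(yaw)]);l=np.array([-d[1],d[0]])
    print(f,len(q),'c',c.round(4),'slope fwd deg',np.degrees(-n[:2]@d/n[2]).round(2),'left',np.degrees(-n[:2]@l/n[2]).round(2),minr(q))
    return q
def minr(q):return cv2.minAreaRect((q[:,:2]*1000).astype(np.float32))
E
python3 - <<'E'
from blade import *
yaw=np.radians(-38)
ctr=np.array([.4339,-.0856])+.075*np.array([.788,-.6157]);print(ctr)
for f in['wrist3','side3','scene3']: blade(f,yaw,ctr,.025,.062)
for f in['side3','scene3']:
    z=load(f);X=cloud(z);p=z['p'].astype(int);r,g,b=p[...,0],p[...,1],p[...,2]
    m=(b>r+40)&(b>g+25)&(z['d']>0)&(np.hypot(X[...,0]-.584,X[...,1]+.202)<.075)&(X[...,2]>.015)&(X[...,2]<.026)
    q=X[m];c,n=plane(q);print(f,minr(q),c,n)
z=load('wrist3')
for uv in [(283,17),(353,17),(275,44),(362,44),(276,172),(357,172)]: print(uv,pt(z,*uv).round(4))
E
```

```text
[ 0.493     -0.1317775]
wrist3 12862 c [ 0.4933 -0.132   0.044 ] slope fwd deg -0.1 left -0.14 ((492.1318664550781, -131.0480499267578), (54.04347229003906, 93.88591766357422), 52.03213119506836)
side3 297 c [ 0.4949 -0.1333  0.0448] slope fwd deg -1.87 left -0.03 ((492.2692565917969, -131.9830322265625), (55.15333557128906, 96.65782165527344), 53.88729476928711)
scene3 200 c [ 0.4946 -0.1378  0.042 ] slope fwd deg -0.65 left -0.91 ((493.2255859375, -133.32012939453125), (53.886966705322266, 94.59014129638672), 51.601680755615234)
side3 ((584.2158813476562, -201.8926544189453), (86.580322265625, 85.98516082763672), 50.251487731933594) [ 0.58383114 -0.20701518  0.0214635 ] [-0.00352497 -0.00450088  0.99998366]
scene3 ((584.4884643554688, -202.44692993164062), (85.51639556884766, 82.88905334472656), 51.5728759765625) [ 0.58022837 -0.20463237  0.01926829] [-0.00501076 -0.00141449  0.99998645]
(283, 17) [ 0.5413 -0.1436  0.0438]
(353, 17) [ 0.5214 -0.1853  0.0019]
(275, 44) [ 0.533  -0.1306  0.0432]
(362, 44) [ 0.501  -0.1719  0.0429]
(276, 172) [ 0.4697 -0.0721  0.0011]
(357, 172) [ 0.4399 -0.1234  0.0435]
```

The blade is level within about 0.2° and its pose matches the grip. Descending to about 2.5 mm above the bench and creeping forward for a close look.

Call:
{"fn": "move_arm", "kwargs": {"deltas": [{"dp":[0.008,0,0],"turn":[0,0,0]},{"dp":[0.018,0,0],"turn":[0,0,0]},{"dp":[0.028,0,0],"turn":[0,0,0]},{"dp":[0.035,0.004,0],"turn":[0,0,0]},{"dp":[0.0375,0.008,0],"turn":[0,0,0]},{"dp":[0.0375,0.012,0],"turn":[0,0,0]},{"dp":[0.0375,0.012,0],"turn":[0,0,0]},{"dp":[0.0375,0.012,0],"turn":[0,0,0]}]}}

```text
time: 6.6
tool_pos: [0.4437, -0.0936, 0.0654]
tool_rot: [1.877, 1.57, -0.357]
contact_force: [-0.0, 0.7, -1.6]
opening: 0.0173
```

```bash
python3 - <<'E'
from snap import *
st();snap('wrist','wrist4');snap('side','side4')
from h import *
crop(load('side4'),270,190,390,280,6,'s4');crop(load('wrist4'),200,0,440,180,3,'w4')
E
```

```text
6.6 tcp [ 0.4437 -0.0936  0.0654] open 0.0173 F [-0.   0.7 -1.6] q [-0.38  0.43  1.92  0.    0.79  1.86]
[[0.0005, 0.7879, -0.6158], [-0.0002, -0.6158, -0.7879], [-1.0, 0.0005, -0.0002]]
```

View pics/w4.png

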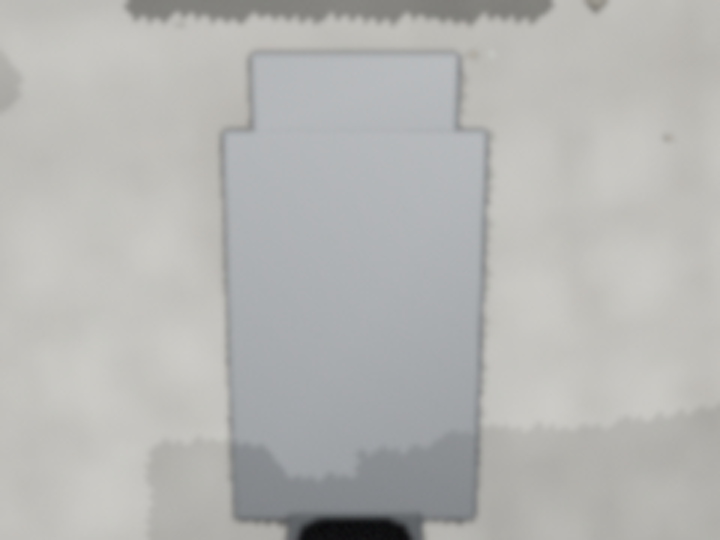

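View pics/s4.png

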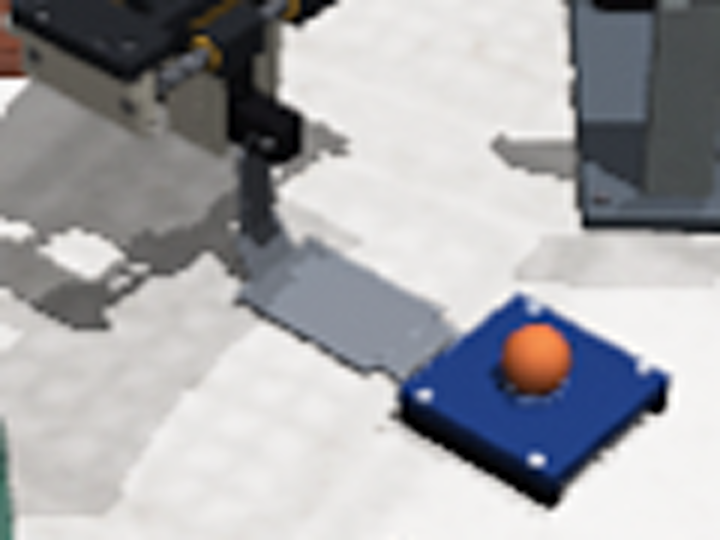

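Call:
{"fn": "move_arm", "kwargs": {"deltas": [{"dp":[0,0.004,0],"turn":[0,0,0]},{"dp":[0,0.012,-0.001],"turn":[0,0,0]},{"dp":[0,0.022,-0.001],"turn":[0,0,0]},{"dp":[0,0.032,-0.001],"turn":[0,0,0]},{"dp":[0,0.042,-0.001],"turn":[0,0,0]},{"dp":[0,0.05,-0.001],"turn":[0,0,0]},{"dp":[0,0.054,-0.001],"turn":[0,0,0]},{"dp":[0,0.055,-0.001],"turn":[0,0,0]},{"dp":[0,0.055,-0.001],"turn":[0,0,0]}]}}

```text
time: 7.6
tool_pos: [0.4872, -0.1264, 0.0651]
tool_rot: [-1.4, 1.57, 2.649]
contact_force: [1.3, -1.1, -1.7]
opening: 0.0177
```

```bash
python3 - <<'E'
from snap import *
st();snap('wrist','wrist5');snap('side','side5')
from h import *
crop(load('side5'),270,190,390,280,6,'s5');crop(load('wrist5'),200,0,440,180,3,'w5')
E
```

```text
7.6 tcp [ 0.4872 -0.1264  0.0651] open 0.0177 F [ 1.3 -1.1 -1.7] q [-0.41  0.5   1.79  0.    0.85  1.83]
[[-0.0005, 0.788, -0.6157], [0.0002, -0.6157, -0.788], [-1.0, -0.0005, 0.0001]]
```

View pics/w5.png

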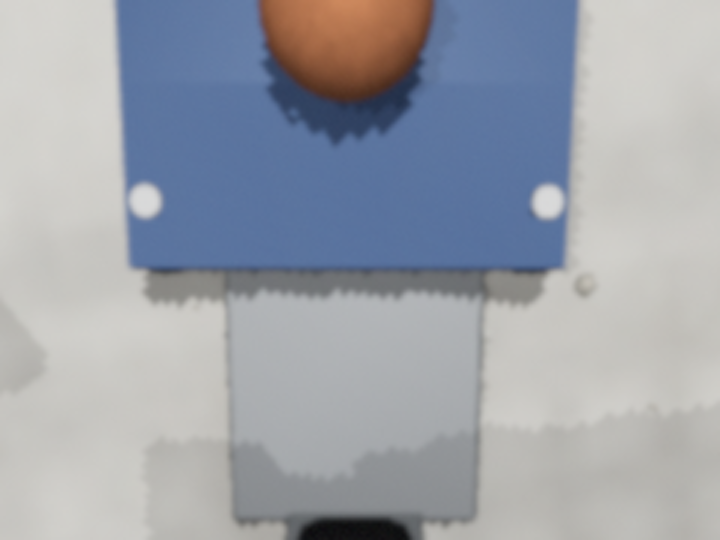

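View pics/s5.png

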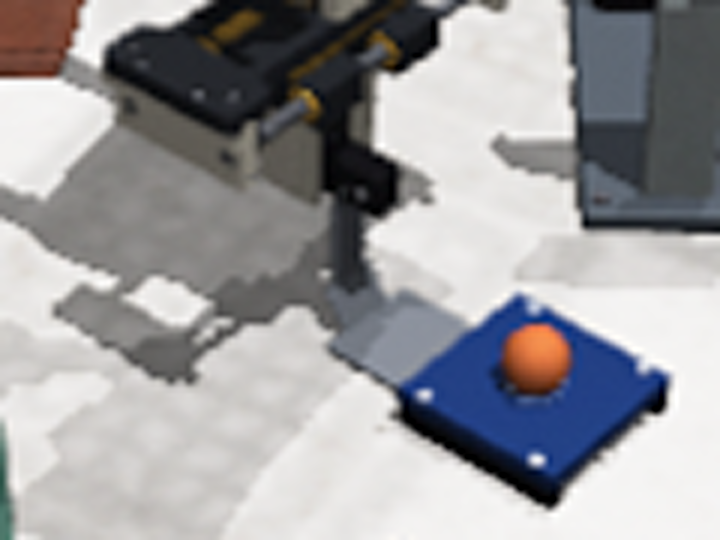

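The carrier's near edge (crop v=268) is horizontal and about 1.7 mm left of the blade axis. Computing the remaining distance.

```bash
python3 - <<'E'
from blade import *
z=load('wrist5');T=np.array([.4872,-.1264]);d=np.array([.788,-.6157]);l=np.array([.6157,.788])
def rel(P):return ((P[:2]-T)@d).round(4),((P[:2]-T)@l).round(4),P[2].round(4)
for u,v in[(132,268),(565,268),(118,0),(580,0)]:
    print(rel(pt(z,200+u/3,v/3,zw=.02)),rel(pt(z,200+u/3,v/3)))
for u,v in[(234,518),(474,518),(228,290),(484,290)]: print('blade',rel(pt(z,200+u/3,v/3,zw=.0055)))
X=cloud(z);p=z['p'].astype(int);m=(p[...,0]>p[...,2]+40)&(z['d']>0)&(X[...,2]>.02)&(X[...,2]<.06)&(X[...,0]>.53)
q=X[m];print(len(q),rel(q[q[:,2].argmax()]))
f=lambda s:np.linalg.norm(q-s,axis=1)-.015
from scipy.optimize import least_squares
s=least_squares(f,q.mean(0)-[0,0,.01],loss='soft_l1',f_scale=.001).x;print('ball',s,rel(s))
E
```

```text
(np.float64(0.0791), np.float64(0.0425), np.float64(0.02)) (np.float64(0.0794), np.float64(0.0435), np.float64(0.0149))
(np.float64(0.0792), np.float64(-0.0412), np.float64(0.02)) (np.float64(0.0801), np.float64(-0.0449), np.float64(0.0013))
(np.float64(0.1254), np.float64(0.0424), np.float64(0.02)) (np.float64(0.1251), np.float64(0.0422), np.float64(0.0211))
(np.float64(0.1255), np.float64(-0.0413), np.float64(0.02)) (np.float64(0.1306), np.float64(-0.0451), np.float64(0.0015))
blade (np.float64(0.0274), np.float64(0.026), np.float64(0.0055))
blade (np.float64(0.0274), np.float64(-0.0269), np.float64(0.0055))
blade (np.float64(0.0755), np.float64(0.0258), np.float64(0.0055))
blade (np.float64(0.0756), np.float64(-0.0275), np.float64(0.0055))
1430 (np.float64(0.1173), np.float64(0.0039), np.float64(0.0493))
ball [ 0.58388392 -0.20026013  0.03354557] (np.float64(0.1217), np.float64(0.0013), np.float64(0.0335))
```

Call:
{"fn": "move_arm", "kwargs": {"deltas": [{"dp":[0,0.003,-0.001],"turn":[0,0,0]},{"dp":[0,0.009,-0.001],"turn":[0,0,0]},{"dp":[0,0.018,-0.001],"turn":[0,0,0]},{"dp":[0,0.027,-0.001],"turn":[0,0,0]},{"dp":[0,0.035,-0.001],"turn":[0,0,0]},{"dp":[0,0.041,-0.001],"turn":[0,0,0]},{"dp":[0,0.045,-0.001],"turn":[0,0,0]},{"dp":[0,0.046,-0.001],"turn":[0,0,0]},{"dp":[0,0.046,-0.001],"turn":[0,0,0]},{"dp":[0,0.046,-0.001],"turn":[0,0,0]}]}}

```text
time: 8.7
tool_pos: [0.524, -0.1538, 0.0652]
tool_rot: [-1.441, 1.57, 2.608]
contact_force: [-0.2, -0.4, -1.1]
opening: 0.0179
```

```bash
python3 - <<'E'
from snap import *
st();snap('wrist','wrist6');snap('side','side6')
from h import *
crop(load('side6'),270,190,390,280,6,'s6');crop(load('wrist6'),200,0,440,180,3,'w6')
E
```

```text
8.7 tcp [ 0.524  -0.1538  0.0652] open 0.0179 F [-0.2 -0.4 -1.1] q [-0.43  0.56  1.67  0.    0.91  1.81]
[[-0.0003, 0.7881, -0.6156], [0.0002, -0.6156, -0.7881], [-1.0, -0.0004, 0.0]]
```

View pics/w6.png

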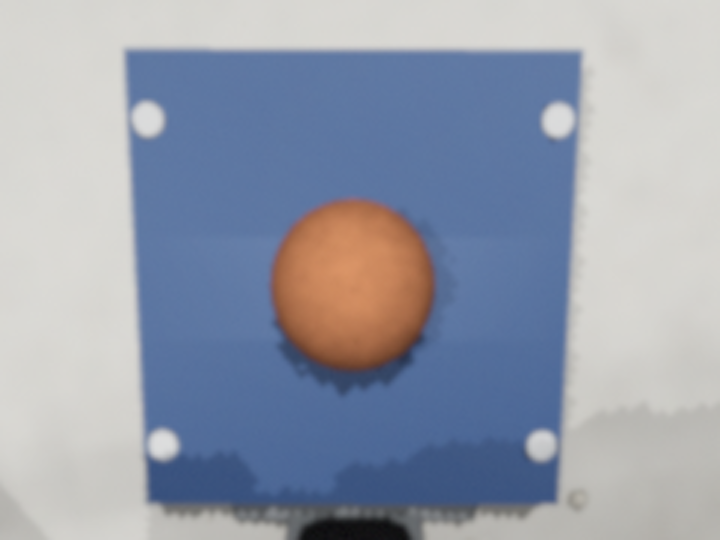

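View pics/s6.png

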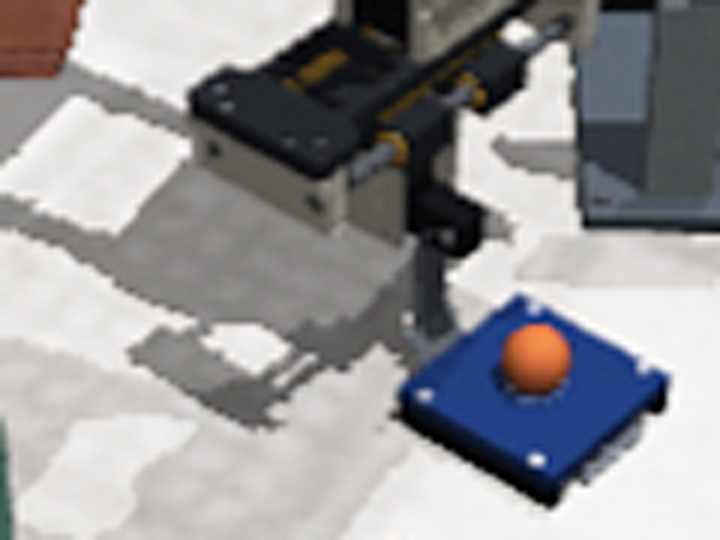

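The blade tip shows past the far tunnel mouth (side crop about (605,455)) and the carrier hasn't moved. Lifting slowly.

Call:
{"fn": "move_arm", "kwargs": {"deltas": [{"dp":[-0.002,0,0],"turn":[0,0,0]},{"dp":[-0.004,0,0],"turn":[0,0,0]},{"dp":[-0.006,0,0],"turn":[0,0,0]},{"dp":[-0.008,0,0],"turn":[0,0,0]},{"dp":[-0.01,0,0],"turn":[0,0,0]},{"dp":[-0.013,0,0],"turn":[0,0,0]},{"dp":[-0.017,0,0],"turn":[0,0,0]},{"dp":[-0.022,0,0],"turn":[0,0,0]},{"dp":[-0.025,0,0],"turn":[0,0,0]},{"dp":[-0.026,0,0],"turn":[0,0,0]}]}}

```text
time: 9.8
tool_pos: [0.5245, -0.1541, 0.0918]
tool_rot: [1.849, 1.57, -0.385]
contact_force: [-0.7, -0.1, -3.2]
opening: 0.0172
```

```bash
cat > car.py <<'E'
from blade import *
from scipy.optimize import least_squares
def car(f,T,R):
    z=load(f);X=cloud(z);p=z['p'].astype(int);r,g,b=p[...,0],p[...,1],p[...,2]
    d=R[:2,1];yaw=np.arctan2(d[1],d[0]);l=np.array([-d[1],d[0]]);B=T+R@np.array([.0597,.0745,0])
    near=(z['d']>0)&(np.hypot(X[...,0]-B[0],X[...,1]-B[1])<.065)
    m=near&(b>r+25)&(b>g+15)&(abs(X[...,2]-B[2]-.017)<.012)
    q=X[m];c,n=plane(q)
    for _ in range(3): q=q[abs((q-c)@n)<.002];c,n=plane(q)
    rel=lambda P:np.array([(P[:2]-T[:2])@d,(P[:2]-T[:2])@l,P[2]-T[2]]).round(4)
    print(f,'plate n',len(q),'slope fwd/left deg',np.degrees(-n[:2]@d/n[2]).round(2),np.degrees(-n[:2]@l/n[2]).round(2),'z',c[2].round(4),'rect',minr(q),'yaw',np.degrees(yaw).round(2))
    m=near&(r>b+40)&(X[...,2]>B[2]+.01)&(X[...,2]<B[2]+.05)
    q=X[m]
    s=least_squares(lambda s:np.linalg.norm(q-s,axis=1)-.015,q.mean(0)-[0,0,.008],loss='soft_l1',f_scale=.001).x
    print('ball',len(q),s.round(4),'rel tcp',rel(s));return s
E
python3 - <<'E'
from snap import *
from car import *
s,R=st();snap('wrist','wrist7');snap('side','side7')
for f in['wrist7','side7']:car(f,s['tool_pos'],R)
crop(load('side7'),270,190,390,280,6,'s7');crop(load('wrist7'),200,0,440,180,3,'w7')
E
```

```text
9.8 tcp [ 0.5245 -0.1541  0.0918] open 0.0172 F [-0.7 -0.1 -3.2] q [-0.43  0.52  1.64  0.    0.97  1.81]
[[0.001, 0.788, -0.6157], [-0.0004, -0.6157, -0.788], [-1.0, 0.001, -0.0003]]
wrist7 plate n 17490 slope fwd/left deg -0.12 -0.09 z 0.041 rect ((583.8079833984375, -200.50048828125), (83.98572540283203, 84.17613220214844), 51.95650863647461) yaw -38.0
ball 2148 [ 0.5839 -0.2003  0.0534] rel tcp [ 0.0752  0.0002 -0.0384]
side7 plate n 463 slope fwd/left deg -0.28 0.09 z 0.0414 rect ((583.9910888671875, -201.80372619628906), (86.52069091796875, 85.00171661376953), 53.08529281616211) yaw -38.0
ball 102 [ 0.5851 -0.2     0.0541] rel tcp [ 0.0759  0.0012 -0.0377]
```

View pics/s7.png

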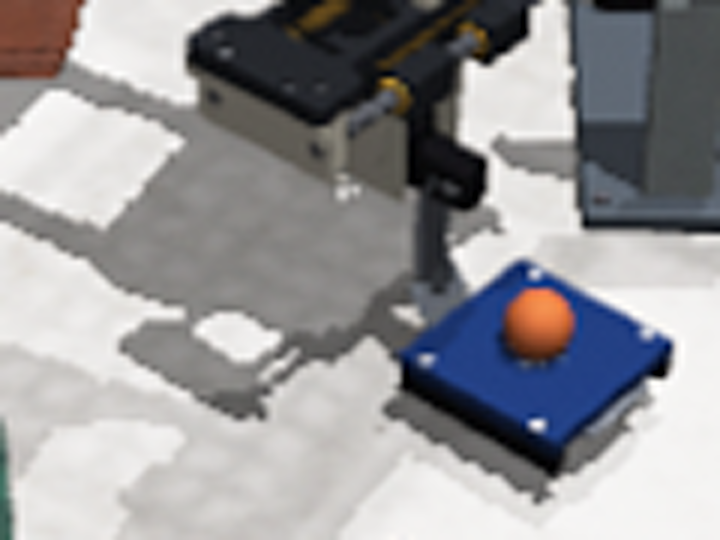

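View pics/w7.png

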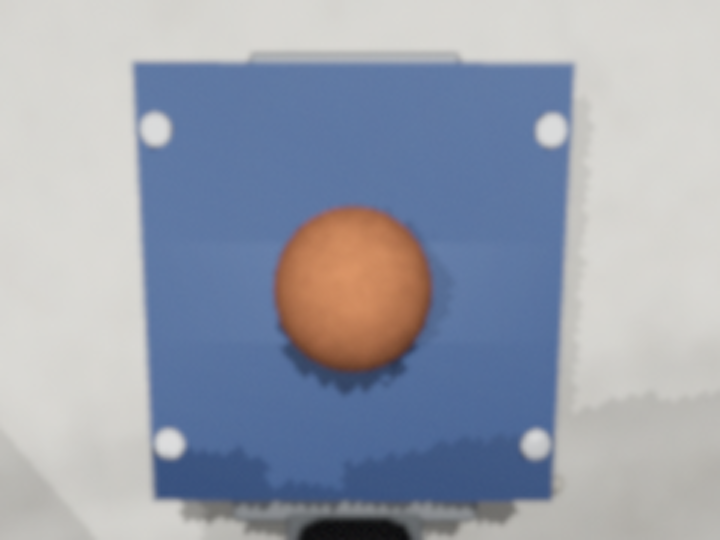

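The carrier is on the blade, level (≤0.3°), with the ball seated. The ball is 75.3 mm ahead of and 38.5 mm below the TCP. Raising gently to gauge height.

Call:
{"fn": "move_arm", "kwargs": {"deltas": [{"dp":[-0.003,0,0],"turn":[0,0,0]},{"dp":[-0.009,0,0],"turn":[0,0,0]},{"dp":[-0.018,0,0],"turn":[0,0,0]},{"dp":[-0.03,0,0],"turn":[0,0,0]},{"dp":[-0.044,0,0],"turn":[0,0,0]},{"dp":[-0.06,0,0],"turn":[0,0,0]},{"dp":[-0.076,0,0],"turn":[0,0,0]},{"dp":[-0.09,0,0],"turn":[0,0,0]},{"dp":[-0.1,0,0],"turn":[0,0,0]},{"dp":[-0.107,0,0],"turn":[0,0,0]}]}}

```text
time: 10.9
tool_pos: [0.5245, -0.1541, 0.1997]
tool_rot: [1.824, 1.569, -0.41]
contact_force: [0.5, 0.4, -2.4]
opening: 0.0175
```

```bash
python3 - <<'E'
from snap import *
from car import *
s,R=st();snap('side','side8');snap('scene','scene8');snap('wrist','wrist8')
for f in['wrist8','side8','scene8']:car(f,s['tool_pos'],R)
crop(load('side8'),350,110,430,240,4,'s8');crop(load('scene8'),260,90,380,200,5,'sc8')
E
```

```text
10.9 tcp [ 0.5245 -0.1541  0.1997] open 0.0175 F [ 0.5  0.4 -2.4] q [-0.43  0.4   1.51  0.    1.23  1.81]
[[0.0016, 0.788, -0.6156], [-0.0007, -0.6156, -0.788], [-1.0, 0.0017, -0.0004]]
wrist8 plate n 17478 slope fwd/left deg -0.06 -0.06 z 0.1487 rect ((584.0369873046875, -200.478271484375), (83.83232879638672, 84.06254577636719), 52.00490188598633) yaw -38.0
ball 2156 [ 0.5841 -0.2003  0.161 ] rel tcp [ 0.0754  0.0003 -0.0387]
side8 plate n 514 slope fwd/left deg 0.17 -0.08 z 0.1494 rect ((584.3021850585938, -200.91238403320312), (88.89282989501953, 86.62984466552734), 51.45012283325195) yaw -38.0
ball 113 [ 0.5851 -0.1999  0.1628] rel tcp [ 0.076   0.0013 -0.0369]
scene8 plate n 266 slope fwd/left deg 0.06 -0.55 z 0.1478 rect ((584.6864013671875, -202.7586669921875), (85.68977355957031, 83.30626678466797), 52.73245620727539) yaw -38.0
ball 52 [ 0.5855 -0.2019  0.1604] rel tcp [ 0.0775 -0.0001 -0.0393]
```

View pics/s8.png

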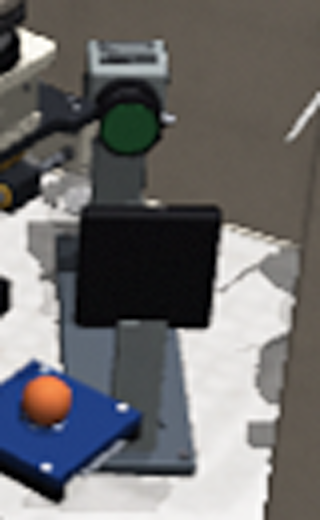

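View pics/sc8.png

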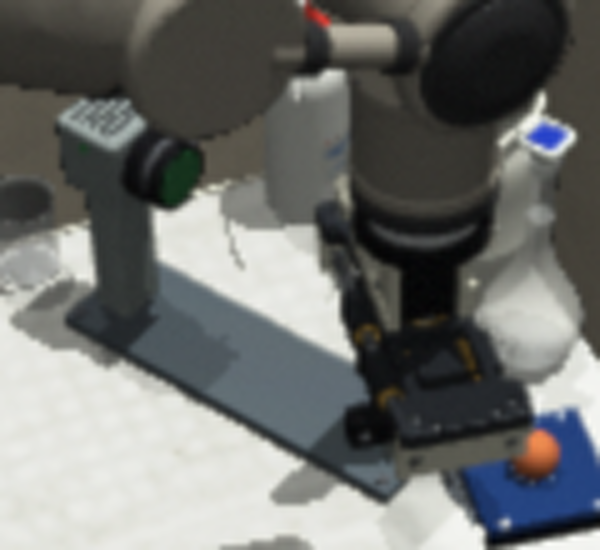

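View pics/wrist8.png

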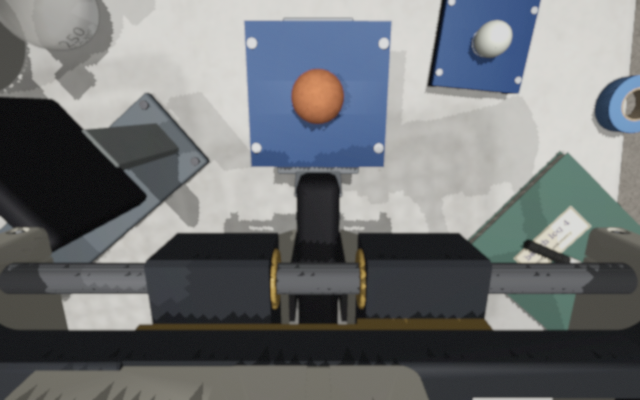

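```bash
python3 - <<'E'
from h import *
z=load('side8');zc=load('scene8')
def tri(a,b):
    A=[];y=[]
    for zz,(u,v) in(a,b):
        r=zz['R'].T@np.array([(u-zz['cx'])/zz['fx'],(v-zz['cy'])/zz['fy'],1]);r/=np.linalg.norm(r);P=np.eye(3)-np.outer(r,r);A.append(P);y.append(P@(-zz['R'].T@zz['t']))
    A=np.vstack(A);y=np.hstack(y);x,res,_,_=np.linalg.lstsq(A,y,rcond=None);return x,res
u,v=350+130/4,110+125/4
print('lens side z=.16',pt(z,u,v,zw=.16),pt(z,u,v)); 
uc,vc=260+181/5,90+173/5
print('lens scene',pt(zc,uc,vc,zw=.16),pt(zc,uc,vc)); print(tri((z,(u,v)),(zc,(uc,vc))))
for f in['side8','side0']:
    q=load(f);X=cloud(q);p=q['p'].astype(int)
    m=(q['d']>0)&(X[...,1]<-.03)&(X[...,1]>-.085)&(X[...,2]>.112)&(X[...,2]<.215)&(X[...,0]>.59)&(X[...,0]<.71)&(p.max(-1)<60)
    k,lab,st,ce=cv2.connectedComponentsWithStats(m.astype(np.uint8));i=1+st[1:,4].argmax();P=X[lab==i]
    back=P[(P[:,2]>.13)&(P[:,2]<.19)]
    print(f,st[i],P.min(0),P.max(0),np.polyfit(back[:,0],back[:,1],1),np.median(back[:,1]))
# gauge base corners
for n,uv in[('nearL',(350+72/4,110+462/4)),('nearR',(350+195/4,110+467/4))]: print(n,pt(z,*uv,zw=.012))
w=load('wrist8')
for uv in[(207,160),(150,96)]: print('wrist corner',pt(w,*uv,zw=.012),pt(w,*uv))
w=load('wrist0'); print('wrist0 near edge',pt(w,370+170/3,696/3,zw=.012))
X=cloud(w)
# panel top? lens front in wrist8
E
```

```text
lens side z=.16 [0.65125543 0.1408468  0.16      ] [0.65087547 0.13643057 0.16245456]
lens scene [0.65346197 0.13449587 0.16      ] [0.6525875  0.13367905 0.16103116]
(array([0.65013685, 0.13131209, 0.16473644]), array([6.86448022e-07]))
side8 [ 369  161   37   31 1025] [ 0.60662925 -0.06474162  0.11484076] [ 0.6965527  -0.04285577  0.21041794] [ 0.01197234 -0.06584359] -0.058095763098793246
side0 [ 369  161   37   31 1024] [ 0.60682479 -0.06718193  0.11722643] [ 0.69718747 -0.04457395  0.21070464] [ 0.01188388 -0.06583265] -0.05802319674955311
nearL [ 0.61105144 -0.07459243  0.012     ]
nearR [ 0.69628365 -0.07599391  0.012     ]
wrist corner [ 0.60852153 -0.07424425  0.012     ] [ 0.60879137 -0.07314309  0.00887892]
wrist corner [ 0.6900107  -0.07317044  0.012     ] [ 0.69041706 -0.07272065  0.01073625]
wrist0 near edge [ 0.65254183 -0.07207694  0.012     ]
```

Call:
{"fn": "move_arm", "kwargs": {"deltas": [{"dp":[0,-0.001,0],"turn":[0,0,0]},{"dp":[0,-0.004,0],"turn":[0,0,0]},{"dp":[0,-0.011,0.001],"turn":[0,0,0]},{"dp":[0,-0.022,0.002],"turn":[0,0,0]},{"dp":[0,-0.034,0.003],"turn":[0,0,0]},{"dp":[0,-0.046,0.004],"turn":[0,0,0]},{"dp":[0,-0.057,0.005],"turn":[0,0,0]},{"dp":[0,-0.064,0.006],"turn":[0,0,0]},{"dp":[0,-0.067,0.006],"turn":[0,0,0]},{"dp":[0,-0.068,0.006],"turn":[0,0,0]}]}}

```text
time: 12.05
tool_pos: [0.4669, -0.1168, 0.1984]
tool_rot: [1.832, 1.57, -0.402]
contact_force: [0.1, -0.6, -2.0]
opening: 0.0175
```

Call:
{"fn": "move_arm", "kwargs": {"deltas": [{"dp":[0,-0.001,0],"turn":[-0.4,0,0]},{"dp":[0,-0.004,0],"turn":[-2.3,0,0]},{"dp":[0,-0.011,0.001],"turn":[-6.4,0,0]},{"dp":[0,-0.022,0.002],"turn":[-12.4,0,0]},{"dp":[0,-0.034,0.003],"turn":[-19.4,0,0]},{"dp":[0,-0.046,0.004],"turn":[-26.4,0,0]},{"dp":[0,-0.057,0.005],"turn":[-32.5,0,0]},{"dp":[0,-0.064,0.006],"turn":[-36.6,0,0]},{"dp":[0,-0.067,0.006],"turn":[-38.4,0,0]},{"dp":[0,-0.068,0.006],"turn":[-38.8,0,0]}]}}

```text
time: 13.05
tool_pos: [0.4099, -0.0798, 0.1983]
tool_rot: [1.017, 1.57, -0.54]
contact_force: [-0.1, -0.8, -2.5]
opening: 0.018
```

```bash
python3 - <<'E'
from snap import *
from car import *
s,R=st();snap('wrist','wrist9')
car('wrist9',s['tool_pos'],R)
E
```

```text
13.05 tcp [ 0.4099 -0.0798  0.1983] open 0.018 F [-0.1 -0.8 -2.5] q [-0.38  0.17  1.84 -0.    1.13  1.18]
[[0.0004, 0.9999, 0.014], [-0.0003, 0.014, -0.9999], [-1.0, 0.0004, 0.0003]]
wrist9 plate n 17614 slope fwd/left deg -0.17 -0.07 z 0.1475 rect ((485.05438232421875, -78.21529388427734), (84.25902557373047, 84.16793060302734), 0.685063362121582) yaw 0.8
ball 2156 [ 0.485  -0.0781  0.1599] rel tcp [ 0.0752  0.0006 -0.0384]
```

View pics/wrist9.png

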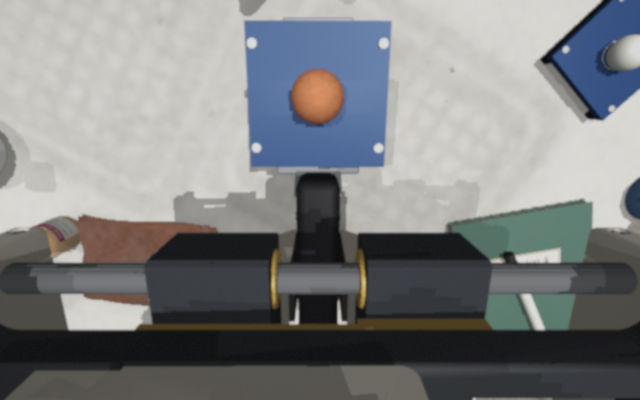

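```bash
python3 - <<'E'
from h import *
z=load('side0')
for uv in[(312,155),(283,168),(350,155)]: print(uv,pt(z,*uv).round(3))
E
```

```text
(312, 155) [0.433 0.246 0.044]
(283, 168) [0.345 0.176 0.035]
(350, 155) [0.558 0.287 0.023]
```

Call:
{"fn": "move_arm", "kwargs": {"deltas": [{"dp":[0,0,-0.001],"turn":[0,0,0]},{"dp":[0,0,-0.004],"turn":[0,0,0]},{"dp":[0,0,-0.01],"turn":[0,0,0]},{"dp":[0,0,-0.019],"turn":[0,0,0]},{"dp":[0,0,-0.03],"turn":[0,0,0]},{"dp":[0,0,-0.041],"turn":[0,0,0]},{"dp":[0,0,-0.051],"turn":[0,0,0]},{"dp":[0,0,-0.057],"turn":[0,0,0]},{"dp":[0,0,-0.06],"turn":[0,0,0]},{"dp":[0,0,-0.061],"turn":[0,0,0]}]}}

```text
time: 14.1
tool_pos: [0.4089, -0.0184, 0.1983]
tool_rot: [0.996, 1.571, -0.56]
contact_force: [0.3, 0.7, -3.2]
opening: 0.0177
```

Call:
{"fn": "move_arm", "kwargs": {"deltas": [{"dp":[0,0,-0.001],"turn":[0,0,0]},{"dp":[0,0,-0.004],"turn":[0,0,0]},{"dp":[0,0,-0.01],"turn":[0,0,0]},{"dp":[0,0,-0.019],"turn":[0,0,0]},{"dp":[0,0,-0.03],"turn":[0,0,0]},{"dp":[0,0,-0.041],"turn":[0,0,0]},{"dp":[0,0,-0.051],"turn":[0,0,0]},{"dp":[0,0,-0.057],"turn":[0,0,0]},{"dp":[0,0,-0.06],"turn":[0,0,0]},{"dp":[0,0,-0.061],"turn":[0,0,0]}]}}

```text
time: 15.1
tool_pos: [0.408, 0.0426, 0.1982]
tool_rot: [0.348, 1.571, -1.208]
contact_force: [-0.5, -0.9, -3.2]
opening: 0.0176
```

```bash
python3 - <<'E'
from snap import *
from car import *
s,R=st();snap('wrist','wrist10');snap('side','side10')
car('wrist10',s['tool_pos'],R)
crop(load('side10'),280,90,420,230,4,'s10')
E
```

```text
15.1 tcp [0.408  0.0426 0.1982] open 0.0176 F [-0.5 -0.9 -3.2] q [-0.08  0.16  1.86 -0.    1.12  1.47]
[[0.0, 0.9999, 0.0147], [-0.0001, 0.0147, -0.9999], [-1.0, 0.0, 0.0001]]
wrist10 plate n 17626 slope fwd/left deg -0.2 -0.06 z 0.1474 rect ((483.1952819824219, 44.2667121887207), (84.23145294189453, 84.52813720703125), 0.8718053698539734) yaw 0.84
ball 2158 [0.4831 0.0444 0.1598] rel tcp [ 0.0751  0.0007 -0.0384]
```

View pics/wrist10.png

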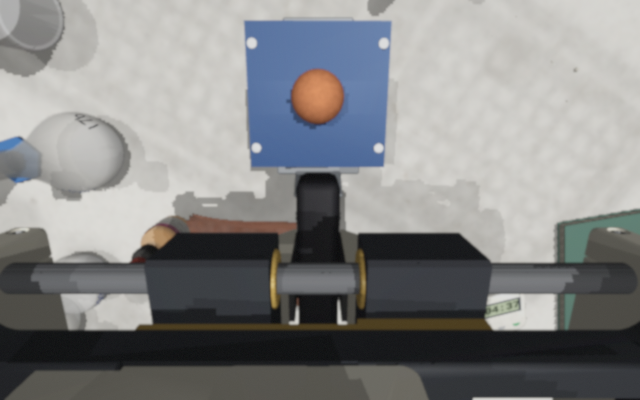

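View pics/s10.png

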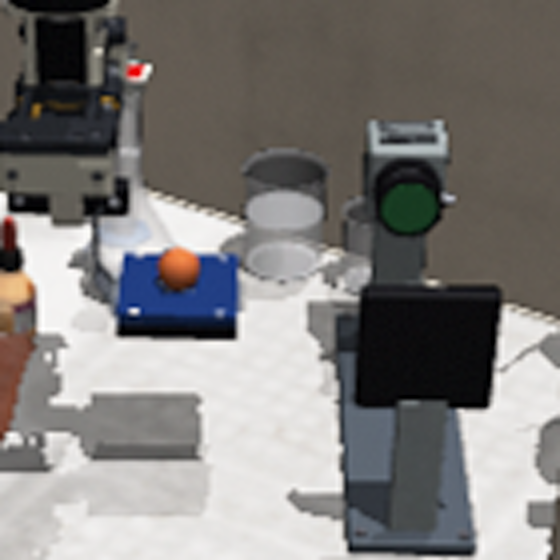

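Call:
{"fn": "move_arm", "kwargs": {"deltas": [{"dp":[0,0.001,0],"turn":[0,0,0]},{"dp":[0,0.005,0],"turn":[0,0,0]},{"dp":[0,0.014,0],"turn":[0,0,0]},{"dp":[0,0.028,0],"turn":[0,0,0]},{"dp":[0,0.045,0],"turn":[0,0,0]},{"dp":[0,0.062,0],"turn":[0,0,0]},{"dp":[0,0.076,0],"turn":[0,0,0]},{"dp":[0,0.085,0],"turn":[0,0,0]},{"dp":[0,0.089,0],"turn":[0,0,0]},{"dp":[0,0.09,0],"turn":[0,0,0]}]}}

```text
time: 16.2
tool_pos: [0.4982, 0.0434, 0.198]
tool_rot: [-1.569, 1.57, -3.126]
contact_force: [0.2, 0.0, -3.3]
opening: 0.0179
```

```bash
python3 - <<'E'
from snap import *
from car import *
s,R=st();snap('wrist','wrist11')
car('wrist11',s['tool_pos'],R)
E
```

```text
16.2 tcp [0.4982 0.0434 0.198 ] open 0.0179 F [ 0.2  0.  -3.3] q [-0.07  0.32  1.64 -0.    1.18  1.49]
[[-0.0005, 0.9999, 0.0139], [-0.0, 0.0139, -0.9999], [-1.0, -0.0005, 0.0]]
wrist11 plate n 17743 slope fwd/left deg -0.24 -0.04 z 0.1471 rect ((573.3555908203125, 45.163330078125), (84.45174407958984, 84.27191162109375), 0.561785876750946) yaw 0.8
ball 2149 [0.5733 0.0451 0.1594] rel tcp [ 0.0751  0.0007 -0.0385]
```

View pics/wrist11.png

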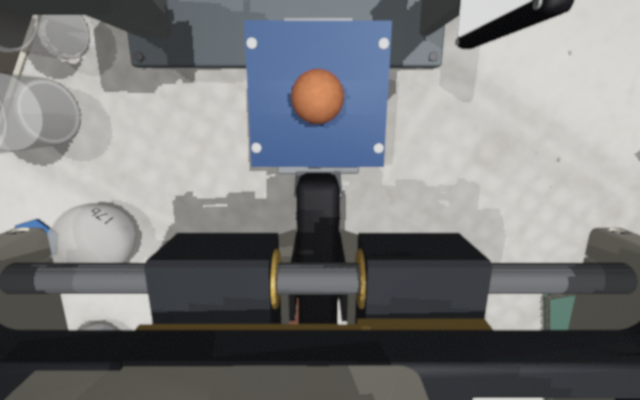

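```bash
python3 - <<'E'
from h import *
z=load('wrist11')
crop(z,110,0,270,80,5,'w11a');crop(z,380,0,600,80,3,'w11b')
a=pt(z,131,66,zw=.012);b=pt(z,441,68,zw=.012);print(a,b,(a-b)[1],np.degrees(np.arctan2(-(a-b)[0],(a-b)[1])))
# panel points from depth
X=cloud(z);m=(z['d']>0)&(X[...,2]>.1)&(X[...,2]<.22)&(X[...,0]>.59);m[:,250:395]=0
k,lab,st,ce=cv2.connectedComponentsWithStats(m.astype(np.uint8))
for i in range(1,k):
    if st[i,4]>40:
        q=X[lab==i];print(st[i],q.min(0).round(4),q.max(0).round(4))
E
```

```text
[0.60309407 0.22486746 0.012     ] [ 0.60563941 -0.07378536  0.012     ] 0.29865282351060557 0.48830521139593197
[   0    0  119   15 1631] [0.6175 0.1671 0.1001] [0.6361 0.2197 0.1656]
[ 455    0  119   49 3670] [ 0.6052 -0.0578  0.1   ] [ 0.6392 -0.0429  0.2083]
[244  20   6  47 242] [0.59   0.0842 0.1452] [0.6147 0.0876 0.1492]
```

View pics/w11a.png

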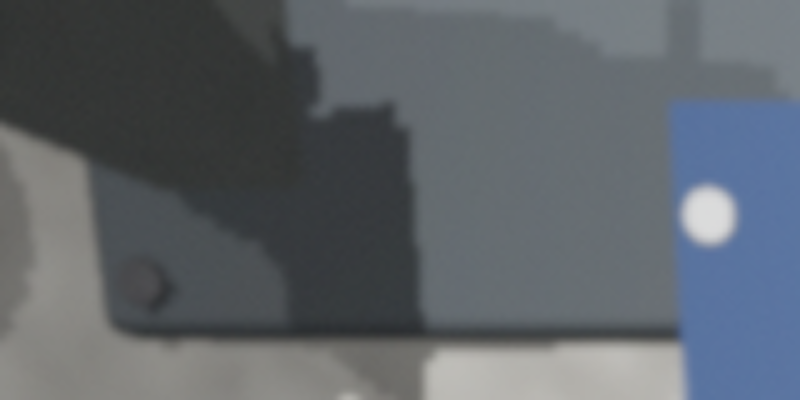

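View pics/w11b.png

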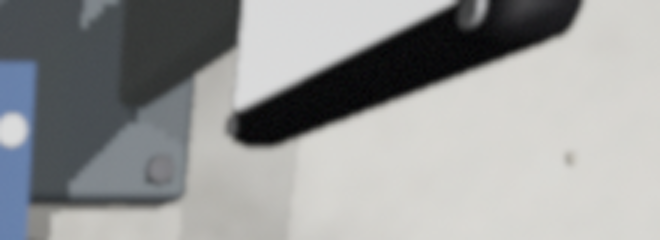

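Wrist estimate for the gauge: y0 = 0.0455–0.047, x0 = 0.6495–0.650. So the remaining move is about 76.5 mm forward and 0.6 mm up.

Call:
{"fn": "move_arm", "kwargs": {"deltas": [{"dp":[0,0.001,0],"turn":[0,0,0]},{"dp":[0,0.0045,0],"turn":[0,0,0]},{"dp":[0,0.0125,0],"turn":[0,0,0]},{"dp":[0,0.024,0],"turn":[0,0,0]},{"dp":[-0.0003,0.038,0],"turn":[0,0,0]},{"dp":[-0.0006,0.052,0],"turn":[0,0,0]},{"dp":[-0.0006,0.064,0],"turn":[0,0,0]},{"dp":[-0.0006,0.072,0],"turn":[0,0,0]},{"dp":[-0.0006,0.0758,0],"turn":[0,0,0]},{"dp":[-0.0006,0.0765,0],"turn":[0,0,0]}]}}

```text
time: 17.25
tool_pos: [0.5747, 0.0446, 0.1986]
tool_rot: [-1.559, 1.571, -3.116]
contact_force: [0.4, -0.5, -3.0]
opening: 0.0177
```

Call:
{"fn": "move_arm", "kwargs": {"deltas": [{"dp":[0,0,0],"turn":[0,0,0]},{"dp":[0,0,0],"turn":[0,0,0]},{"dp":[0,0,0],"turn":[0,0,0]},{"dp":[0,0,0],"turn":[0,0,0]},{"dp":[0,0,0],"turn":[0,0,0]}]}}

```text
time: 17.75
tool_pos: [0.5744, 0.0446, 0.199]
tool_rot: [1.394, 1.571, -0.163]
contact_force: [0.7, 0.8, -4.0]
opening: 0.0173
```

```bash
python3 - <<'E'
from snap import *
from car import *
s,R=st();snap('wrist','wrist12');snap('side','side12');snap('scene','scene12')
for f in ['wrist12','side12','scene12']:
    try: car(f,s['tool_pos'],R)
    except Exception as e: print(f,e)
crop(load('side12'),330,90,430,230,4,'s12');crop(load('scene12'),250,70,380,200,4,'sc12')
E
```

```text
17.75 tcp [0.5744 0.0446 0.199 ] open 0.0173 F [ 0.7  0.8 -4. ] q [-0.06  0.46  1.42 -0.    1.26  1.5 ]
[[0.0002, 0.9999, 0.014], [-0.0, 0.014, -0.9999], [-1.0, 0.0002, 0.0]]
wrist12 plate n 17654 slope fwd/left deg -0.18 -0.04 z 0.1481 rect ((649.4998779296875, 46.23933410644531), (84.38126373291016, 84.41583251953125), 0.6661385893821716) yaw 0.8
ball 2153 [0.6495 0.0463 0.1604] rel tcp [ 0.0751  0.0007 -0.0385]
side12 plate n 114 slope fwd/left deg 0.25 0.59 z 0.1489 rect ((649.3108520507812, 54.113037109375), (88.24092102050781, 65.89916229248047), 6.074424743652344) yaw 0.8
ball 72 [0.6501 0.0465 0.161 ] rel tcp [ 0.0757  0.0009 -0.0379]
scene12 plate n 140 slope fwd/left deg -1.05 -0.71 z 0.1467 rect ((649.6156005859375, 37.32245635986328), (86.99752044677734, 73.07928466796875), 2.0513501167297363) yaw 0.8
scene12 Initial guess is outside of provided boundscar.py:14: RuntimeWarning: Mean of empty slice.
  s=least_squares(lambda s:np.linalg.norm(q-s,axis=1)-.015,q.mean(0)-[0,0,.008],loss='soft_l1',f_scale=.001).x
  ret = um.true_divide(
```

View pics/wrist12.png

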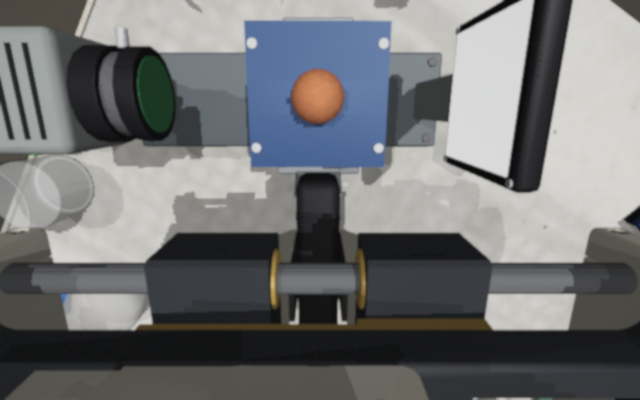

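View pics/s12.png

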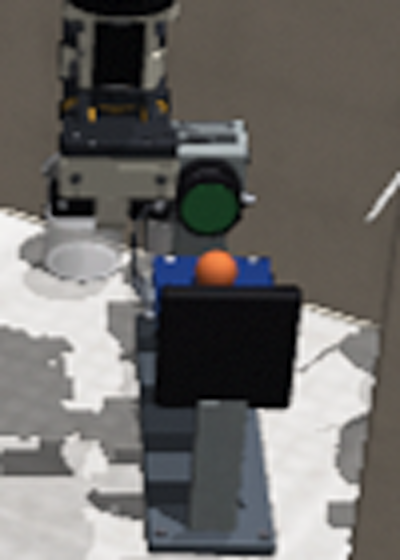

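View pics/sc12.png

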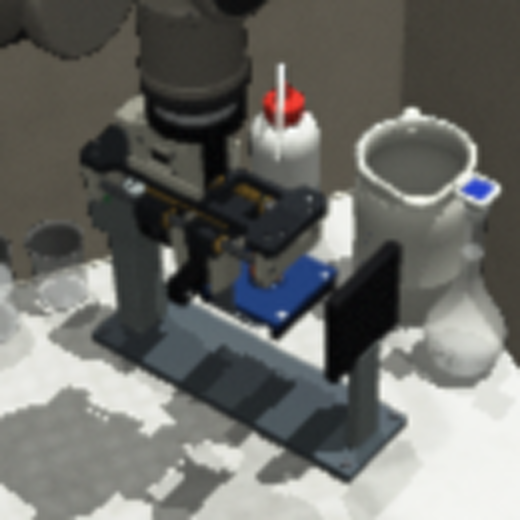

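The wrist view now shows lens front (155,95), ball (318,97) and panel face (490,95) together. I can measure the centring directly.

```bash
python3 - <<'E'
from blade import *
z=load('wrist12');X=cloud(z);p=z['p'].astype(int);r,g,b=p[...,0],p[...,1],p[...,2]
ok=z['d']>0;v,u=np.mgrid[0:400,0:640]
m=ok&(u>450)&(u<535)&(v<190)&(p.min(-1)>170)&(X[...,2]>.1)
q=X[m];c=q.mean(0);U,s,V=np.linalg.svd(q-c,full_matrices=False);n=V[2];print('panel',len(q),c,n*np.sign(n[1]),q.min(0),q.max(0),'resid',s[2]/len(q)**.5)
m=ok&(u>135)&(u<178)&(v>45)&(v<142)&(g>r+20)
q=X[m];print('lens glass',len(q),q.mean(0),np.percentile(q,[1,99],axis=0))
m=ok&(u>70)&(u<180)&(v>40)&(v<145)&(X[...,2]>.12)&(X[...,2]<.2)&(p.max(-1)<90)
q=X[m];print('lens all',len(q),np.percentile(q,[.5,99.5],axis=0))
f=q[q[:,1]<np.percentile(q[:,1],0.5)+.004]; print('front ring',f.min(0),f.max(0))
crop(z,60,0,200,180,4,'l12');crop(z,430,0,590,200,4,'p12')
E
```

```text
panel 10139 [ 0.65414858 -0.04337731  0.17126494] [-0.01378903  0.99990366  0.00159256] [ 0.61050743 -0.0457462   0.11825945] [ 0.69674512 -0.04167486  0.20438528] resid 0.0003702875963565585
lens glass 2113 [0.64944962 0.13603679 0.16357993] [[0.63010688 0.1352653  0.1426589 ]
 [0.66800108 0.13688587 0.18171269]]
lens all 8914 [[0.6212426  0.13533726 0.13906606]
 [0.67476575 0.16965601 0.18757027]]
front ring [0.62387871 0.13491319 0.13491801] [0.67354606 0.13933585 0.18774312]
```

View pics/l12.png

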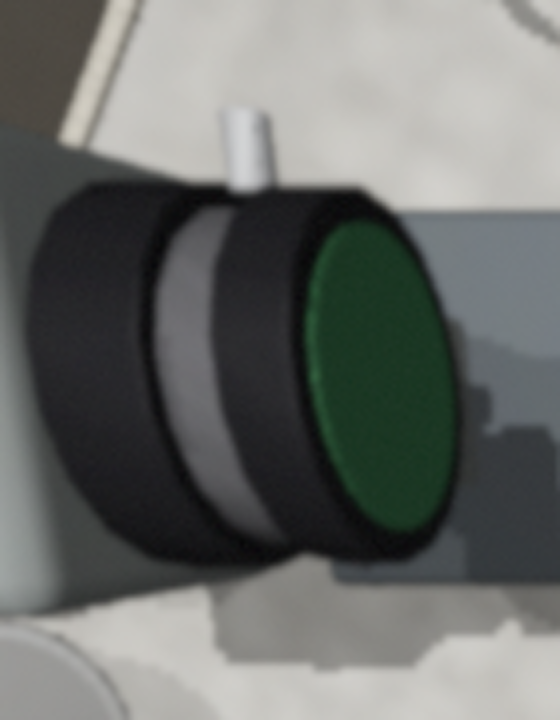

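View pics/p12.png

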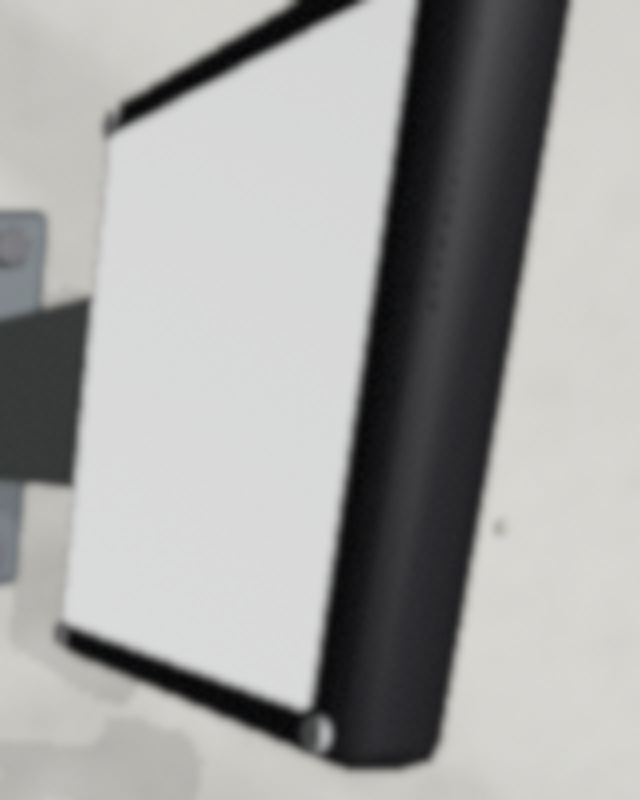

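```bash
python3 - <<'E'
from h import *
z=load('wrist12');C=-z['R'].T@z['t']
def ry(u,v,y0=-.0436,s=.0138):
    # plane y=y0+s*(x-.65)
    r=z['R'].T@np.array([(u-z['cx'])/z['fx'],(v-z['cy'])/z['fy'],1]);n=np.array([-s,1,0]);k=(n@(np.array([.65,y0,0])-C))/(n@r);return C+k*r
for c in[(107,128),(65,627),(308,712),(415,0)]:
    print('panel',ry(430+c[0]/4,c[1]/4).round(4))
for c in[(365,220),(402,530),(308,330),(455,420),(335,200),(400,560)]: print('lens',ry(60+c[0]/4,c[1]/4,.1355).round(4))
E
```

```text
panel [ 0.6916 -0.043   0.1219]
panel [ 0.6116 -0.0441  0.1253]
panel [ 0.6125 -0.0441  0.2026]
panel [ 0.6877 -0.0431  0.2026]
lens [0.6694 0.1358 0.1636]
lens [0.6283 0.1352 0.1635]
lens [0.654  0.1356 0.1824]
lens [0.6436 0.1354 0.1412]
lens [0.6707 0.1358 0.1713]
lens [0.6242 0.1351 0.1652]
```

Relative to the gauge as the wrist camera sees it, the axis point is about (0.6502, 0.0463, ~0.161). The ball is at (0.6495, 0.0463, 0.1604), so I'll make a sub-millimetre trim and settle.

Call:
{"fn": "move_arm", "kwargs": {"deltas": [{"dp":[-0.0003,0.0003,0],"turn":[0,0,0]},{"dp":[-0.0006,0.0006,0],"turn":[0,0,0]},{"dp":[-0.0006,0.0006,0],"turn":[0,0,0]},{"dp":[-0.0006,0.0006,0],"turn":[0,0,0]},{"dp":[-0.0006,0.0006,0],"turn":[0,0,0]},{"dp":[-0.0006,0.0006,0],"turn":[0,0,0]},{"dp":[-0.0006,0.0006,0],"turn":[0,0,0]},{"dp":[-0.0006,0.0006,0],"turn":[0,0,0]}]}}

```text
time: 18.7
tool_pos: [0.5751, 0.0446, 0.1994]
tool_rot: [1.317, 1.571, -0.24]
contact_force: [0.9, -0.3, -3.7]
opening: 0.0175
```

```bash
python3 - <<'E'
from snap import *
from car import *
s,R=st();print(abs(s['qvel']).max());snap('wrist','wrist13')
car('wrist13',s['tool_pos'],R)
print(robot.hand_in())
E
```

```text
18.7 tcp [0.5751 0.0446 0.1994] open 0.0175 F [ 0.9 -0.3 -3.7] q [-0.06  0.46  1.42 -0.    1.26  1.5 ]
[[0.0001, 0.9999, 0.014], [-0.0, 0.014, -0.9999], [-1.0, 0.0001, 0.0]]
0.001646079303765211
wrist13 plate n 17654 slope fwd/left deg -0.19 -0.07 z 0.1486 rect ((650.2523193359375, 46.29216003417969), (84.26026153564453, 84.54056549072266), 0.9907810091972351) yaw 0.8
ball 2155 [0.6502 0.0463 0.1609] rel tcp [ 0.0751  0.0007 -0.0385]
the job is handed in; nothing more can be done
None
```

I gripped the lifter by its black handle, slid the blade fully under the agate ball's carrier, and lifted and carried it to the gauge. I handed in at about 18.8 s, with the gripper still holding the lifter and the carrier on it.

**Blade fit:** before the lift, the tip showed about 4 mm past the far end of the carrier, and the carrier had not moved.

**Last checks:**
- **Ball position:** the wrist camera put the ball at (0.6502, 0.0463, 0.1609). I estimated the gauge point in the same view at about (0.650, 0.046, 0.161).
- **Level and still:** the plate was level to about 0.2°, the ball was in its seat and the arm was still.
- **Forces:** the only force readings were a few newtons, which is the load's weight.

**Disagreements:**
- **Height of the lens axis:** the wrist camera's readings ranged from 0.161 to 0.163, against the given 0.160. It had earlier read about 1 mm high, so I trimmed up only about 0.5 mm.
- **Gauge centre along x:** estimates varied from 0.649 to 0.652.
- **Scene camera:** the gripper hid the ball from it at the end, so it could not confirm the ball's position. The side camera agreed within about 1 mm before the final trim.

I did not measure the bystander items again at the end.

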